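# Pack a returned radio kit into its two case inserts

## Robot

A 6-joint arm with a two-finger parallel gripper is mounted at the origin on a cart in front of the work surface, level with it; the furniture and walls round the work are solid. World frame = base frame: x ahead of the robot, y to its left, z up, the work surface at z = 0. Lengths are in m, angles in degrees, forces in N, time in s.
With the tool pointing down it reaches from about 0.4 to 0.825 m from the base axis. Payload 7 kg.
Tool frame: the origin (TCP) lies at the very end of the fingers, on their centre line; the grasp point (between the pads) lies 19 mm behind it (r.hold_point_z is the distance from the TCP to the grasp point, in m); z points along the fingers, y is the direction in which the jaws open and shut (so a half turn about z gives the same grasp; the last joint's range is limited). The gripper opens to 88 mm and grips with 3 to 60 N. Pads are 19 mm wide; open, the fingers measure 130 mm over their backs; the gripper's body (78 mm by 193 mm) begins 47 mm behind the grasp point.
Start: joints at [-53.738, 20.546, 0.682, 0, -70.136, -16.507], TCP at [0.228, -0.635, 0.227] pointing down, gripper open.
Joint ranges: [-176.03, 176.03], [-82.01, 121.73], [-58.28, 71.71], [-173.87, 95.51], [-174.79, -0.11], [-173.66, 173.66]. Speed limits (degrees/s): [136.94, 136.94, 172.46, 180, 180, 180].

## Interface

Orientations are given as [roll, pitch, yaw] about the fixed x, y, z axes, in that order (R = Rz(yaw) Ry(pitch) Rx(roll)).
In Python, from plant import r gives the robot as it stands. The module is installed in compiled form; this text tells all that it offers.
- The arm moves only by the shell command python3 -m inch 'ROWS' [FORCE]. ROWS is text: rows parted by semicolons, each of 7 numbers parted by spaces: the shift along the tool's x, y, z in m, then the turn, a rotation vector about the tool's x, y, z in rad, then the opening, from 0 (shut) to 1 (fully open). In form: tx ty tz ax ay az jaw; .... A call has 1 to 20 rows; each row shifts and turns the commanded pose from where the row before left it, along the tool's axes as they then stand; what a row does not reach is not made up. A row lasts 1/12 s, in which the tool goes at most 41.7 mm and 7.16 degrees, less where a joint would pass 70% of its speed; a pose out of reach is approached as far as the arm can. A call with a gripper value outside its range is refused whole. The fingers move at their own pace and stop on an object; FORCE is the grip in N (left out, the last holds). Time passes only in rows, so rows that do not move let the fingers close. It gives the time, the measured TCP pose, the force and the opening at its end, in the units of the state.
- r.get_state(): the state, without advancing time (a new reading comes with each control period).
- r.capture(name): name is "scene" or "top" or "wrist"; returns the picture (400x640x3 uint8, red, green, blue); there is no depth.
- r.camera_params(name): a dict with "vfov" (degrees; the focal length in pixels is half the picture's height over the tangent of half this angle, whatever the lens; pixels are square), "cx", "cy" (the principal point, pixels), "R" (3x3) and "t" (3): a world point X has camera coordinates R X + t. Camera axes: x right, y down, z forward; pixel columns grow to the right and rows downward; lengths in m; the calibration is good to about 2 mm. A picture is of the moment at which its call begins: read the wrist's pose just before it. camera_params takes no time and is no camera call; for the wrist camera it gives the pose at the moment of the call.
- r.close_job(): hands the job in, once; it reports no verdict.
Trained networks look in the newest picture that a camera, given by its name, has taken for a name from the list of things; names that differ only in an ending like _2 or _b are one class to them, and where a whole thing is asked for, a point or a joint stands for the part that bears it (a point fixed in the world has none). Each returns a list of dicts, best first, with "p" (0 to 1); they miss things now and then, are a little off and sometimes report something else, mostly with a low value. They report only what shows in the picture. A call takes as long as a camera call.
- r.recognise(target, camera): "xy" ([column, row] in pixels, amid what is visible of it).
The state is a dict: "time_s": time; "joints": joint angles; "qd": joint speeds; "joint_torque": joint torques, N m; "tcp_pos": TCP position; "eef_rot": TCP orientation; "contact_force": force on the tool from outside, world axes, zero at the start; "moment": the same for the moment, N m; "gripper_width": finger opening in m.
Only numpy, scipy, OpenCV 4.12 (cv2) and the standard library are available. Lean on these libraries where they do the work, as an engineer would, in place of code of your own. Each camera call takes 0.05 s, during which the arm holds its last target.

## Task

A loaned radio kit has come back: pack its five pieces, lying on the right and at the back of the table, into the two grey moulded case inserts on the left. In the insert with the deep pocket, lay the black power adapter at the bottom of the pocket, the silver handset on top of it, and the yellow key tag in the narrow slot behind them; in the other insert lay the black handheld radio on its back in its pocket, antenna in the antenna channel, and the slim black belt clip in the narrow slot in front of it. Lower every piece until it rests flat in its own place and do not drop any of them.

Things in the scene. Friction and masses are not known exactly. Their poses are not given: they have to be found in the camera images.
- charger_insert: Grey insert, fixed, 132x152x40 mm, origin mid-underside, z up, x away from robot (yaw about 0). Deep pocket centred x -27, y 0, 67 wide (x): floor z 4, 120 long (y); above z 29, 137 long, for the handset lying on the adapter (z 32). Tag slot behind: centre x 42, y 0, 36 (x) by 87 (y), floor z 30. Open finger groove 60 wide (y -30 to 30), floor z 4, runs along x across pocket and slot.
- radio_insert: Grey insert, fixed, 130x184x40 mm, origin mid-underside, z up, x toward robot (yaw about pi). Radio pocket floor z 16: x -60 to 6, y -43 to 86, antenna channel x -26 to 0 on to y -86; the radio's origin goes to x -27, y 0, axes parallel. Clip slot in front: centre x 43, y 25, 34 (x) by 87 (y), floor z 28. Open finger groove 60 wide (y -5 to 55), floor z 10, along x across pocket and slot.
- power_adapter: Black laptop-style power adapter block, 108 (x) x 50 (y) x 28 mm, 0.22 kg, no cable. Origin: centre of its underside; x is its long axis. Either way round fits.
- silver_handset: Silver handset with a small display, 125 (x) x 55 (y) x 22 mm (grip sides 20 mm high), 0.14 kg. Origin: centre of its underside; x is its long axis. Grasp by its long sides. Either way round fits.
- key_tag: Yellow plastic key tag, 24 (x) x 75 (y) x 9 mm, flat. Origin: centre of its underside; y is its long axis. Either way round fits.
- handheld_radio: Black handheld radio lying on its back, 54 (x) x 160 (y, with antenna) x 30 mm, 0.24 kg. Origin: centre of the outline, on the underside. Body 54 wide from y -30 to 80 (grasp it across x near y = 25 mm); the 14 mm thick stub antenna lies along x = 14 from y -30 to -80, axis 15 mm up; a knob at x = -12 reaches y = -37.
- belt_clip: Black belt clip, 75 (x) x 20 (y) x 14 mm (grip sides 11 mm high). Origin: centre of its underside; x is its long axis. Either way round fits.

How it is judged:
By the outcome, as a careful person would: the job done as asked, in the order asked, and still so for the second after the job is handed in, with the robot touching nothing.
It also fails if it takes over 136 s, if anything falls off the work surface, if the arm or the gripper's body presses on something with over 40 N, if the wrist force passes 120 N, or if a joint passes its speed limit or range.

## Working session

There is one attempt and no reset: what is moved stays moved. The work goes in short steps, Python scripts to look and compute and a shell command to move; the robot and the scene stay as the last step left them, time stands still between calls to the robot, and variables do not carry over. Pictures are saved under pics/ and viewed, and the job is handed in when it is done.

```bash
mkdir -p pics; cat > h.py <<'E'
import numpy as np,cv2
from plant import r
def K(p,h=400):
    f=h/2/np.tan(np.radians(p['vfov'])/2); return f
def proj(p,X):
    X=np.atleast_2d(X); c=X@np.array(p['R']).T+np.array(p['t']); f=K(p)
    return np.c_[p['cx']+f*c[:,0]/c[:,2],p['cy']+f*c[:,1]/c[:,2]]
def unproj(p,uv,z):
    R=np.array(p['R']);t=np.array(p['t']);f=K(p)
    d=R.T@np.array([(uv[0]-p['cx'])/f,(uv[1]-p['cy'])/f,1]); C=-R.T@t
    return C+d*(z-C[2])/d[2]
def st():
    s=r.get_state(); print({k:np.round(s[k],4).tolist() for k in ('time_s','joints','tcp_pos','eef_rot','contact_force','gripper_width')}); return s
E
python3 - <<'E'
from h import *
st()
for n in('scene','top','wrist'):
    p=r.camera_params(n);print(n,p)
    im=r.capture(n);cv2.imwrite(f'pics/{n}0.png',im[:,:,::-1])
for t in ['charger_insert','radio_insert','power_adapter','silver_handset','key_tag','handheld_radio','belt_clip']:
    print(t,[(np.round(d['xy'],1).tolist(),round(d['p'],2)) for d in r.recognise(t,'top')[:3]])
E
```

```text
{'time_s': 0.0, 'joints': [-53.7387, 20.5925, 0.633, -0.0206, -70.1359, -16.5076], 'tcp_pos': [0.2279, -0.6348, 0.2256], 'eef_rot': [179.903, -0.0086, -160.2532], 'contact_force': [-0.4964, -0.5667, 0.404], 'gripper_width': 0.0874}
scene {'vfov': 45.555962535497756, 'cx': 313.11102440995785, 'cy': 195.30996704326947, 'R': array([[-0.55642958, -0.83082902, -0.01045275],
       [-0.49452544,  0.34125455, -0.79936845],
       [ 0.66770555, -0.43962311, -0.60075021]]), 't': array([0.27822421, 0.29944737, 1.10832538])}
top {'vfov': 46.86768921706053, 'cx': 315.9459641533932, 'cy': 201.98297701450164, 'R': array([[-0.01435725, -0.99988192,  0.00547859],
       [-0.98353747,  0.01313505, -0.1802263 ],
       [ 0.18013306, -0.00797596, -0.98360991]]), 't': array([0.01379378, 0.51646582, 1.11031856])}
wrist {'vfov': 60.272994357951355, 'cx': 318.79717700409407, 'cy': 198.9395633352613, 'R': array([[-0.33712106,  0.94145813,  0.00244591],
       [ 0.90165093,  0.32211707,  0.28855884],
       [ 0.2708782 ,  0.09948462, -0.95745904]]), 't': array([ 0.67330203, -0.0362399 ,  0.39127664])}
charger_insert [([202.5, 261.6], 0.6)]
radio_insert [([196.5, 182.8], 0.73)]
power_adapter [([363.7, 147.6], 0.74)]
silver_handset [([362.0, 147.5], 0.57), ([432.8, 170.0], 0.56)]
key_tag [([420.7, 260.0], 0.56)]
handheld_radio [([428.3, 209.4], 0.64)]
belt_clip []
```

View pics/top0.png

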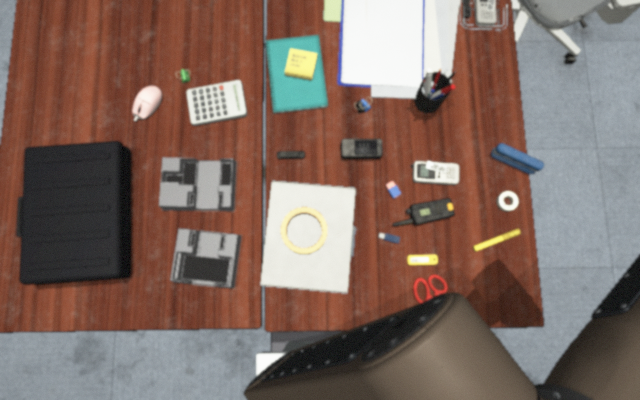

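View pics/scene0.png

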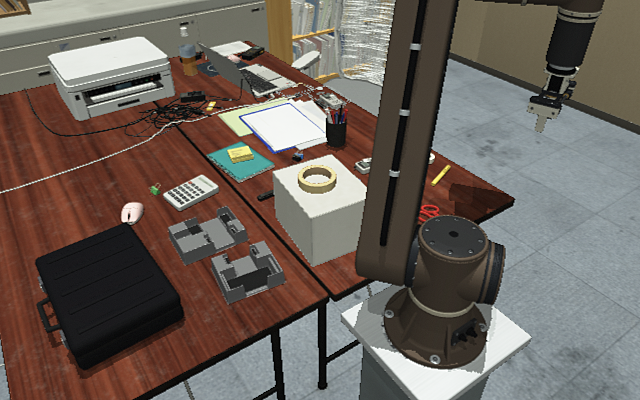

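View pics/wrist0.png

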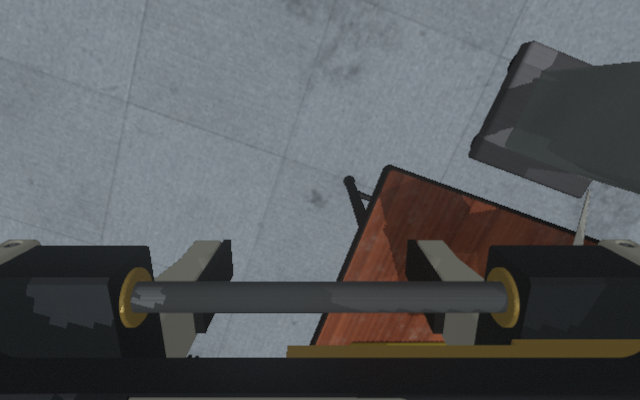

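```bash
python3 - <<'E'
from h import *
im=cv2.imread('pics/top0.png')
a=cv2.resize(im[130:300,150:270],None,fx=4.5,fy=3.5*4.5/3.5*0.78,interpolation=cv2.INTER_CUBIC)
a=cv2.resize(im[140:300,155:265],None,fx=3.7,fy=3.7,interpolation=cv2.INTER_CUBIC)
b=cv2.resize(im[130:300,260:470],None,fx=3.5,fy=3.5,interpolation=cv2.INTER_CUBIC)
cv2.imwrite('pics/ta.png',a);cv2.imwrite('pics/tb.png',b)
p=r.camera_params('top')
print('topcam',-np.array(p['R']).T@p['t'])
w=r.camera_params('wrist');s=r.get_state();C=-np.array(w['R']).T@w['t'];
from scipy.spatial.transform import Rotation as Ro
T=Ro.from_euler('xyz',s['eef_rot'],degrees=True).as_matrix()
print('wristcam in tool',T.T@(C-s['tcp_pos']),'Rcam',np.array(w['R'])@T)
for n,uv,z in [('charger',(204,258),.04),('radioI',(197,183),.04),('adapter',(362,149),.028),('handset',(436,172),.022),('tag',(422,260),.009),('radio',(432,211),.03),('clip',(291,155),.014),
 ('boxTL',(272,182),.15),('boxTR',(356,186),.15),('boxBL',(262,288),.15),('boxBR',(350,292),.15),('cup',(433,92),.1)]:
    print(n,unproj(p,uv,z).round(3),np.hypot(*unproj(p,uv,z)[:2]).round(3))
E
```

```text
topcam [0.30815644 0.01586419 1.1851255 ]
wristcam in tool [ 0.07882769  0.00061831 -0.15773086] Rcam [[-8.71226448e-04  9.99999223e-01 -8.92054699e-04]
 [-9.57408342e-01 -1.09168800e-03 -2.88735302e-01]
 [-2.88736051e-01  6.02506779e-04  9.57408549e-01]]
charger [0.381 0.285 0.04 ] 0.476
radioI [0.571 0.308 0.04 ] 0.649
adapter [ 0.659 -0.116  0.028] 0.669
handset [ 0.596 -0.307  0.022] 0.67
tag [ 0.37  -0.26   0.009] 0.453
radio [ 0.492 -0.288  0.03 ] 0.57
clip [0.649 0.07  0.014] 0.653
boxTL [0.546 0.108 0.15 ] 0.556
boxTR [ 0.534 -0.085  0.15 ] 0.541
boxBL [0.307 0.129 0.15 ] 0.333
boxBR [ 0.295 -0.065  0.15 ] 0.302
cup [ 0.783 -0.29   0.1  ] 0.835
```

View pics/ta.png

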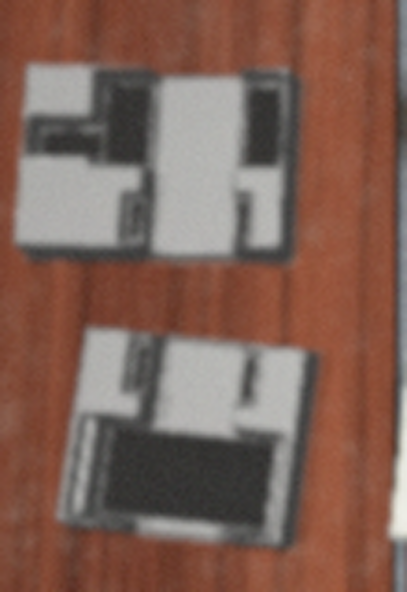

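View pics/tb.png

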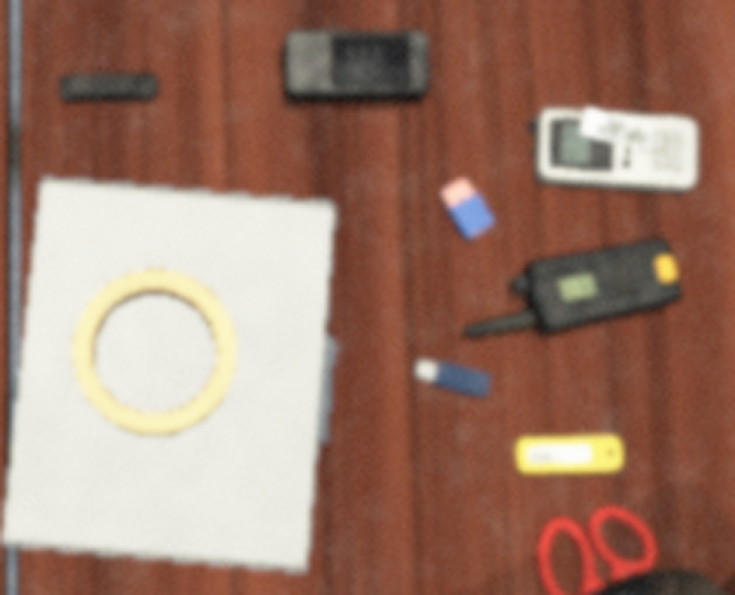

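```bash
python3 - <<'E'
from h import *
im=cv2.imread('pics/scene0.png')
cv2.imwrite('pics/sb.png',cv2.resize(im[130:310,150:370],None,fx=3.3,fy=3.3,interpolation=cv2.INTER_CUBIC))
E
```

```text
(no output)
```

View pics/sb.png

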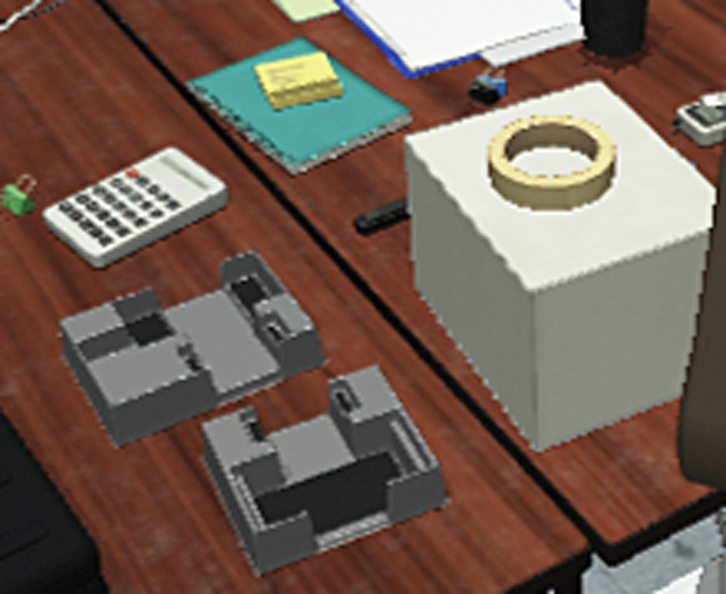

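```bash
cat > fit.py <<'E'
from h import *
from scipy.optimize import least_squares
P={n:r.camera_params(n) for n in('scene','top')}
A=lambda u,v:(150+u/3.3,130+v/3.3)
T=lambda u,v:(155+u/3.7,140+v/3.7)
B=lambda u,v:(260+u/3.5,130+v/3.5)
def fit(obs,dims,x0,freeh=False):
    def f(q):
        L,W=dims[:2] if not freeh else q[3:5]; H=q[5] if freeh else dims[2]
        e=[]
        for cam,uv,(sx,sy,top) in obs:
            c,s=np.cos(q[2]),np.sin(q[2]); a,b=sx*L/2,sy*W/2
            e+=list(proj(P[cam],[q[0]+c*a-s*b,q[1]+s*a+c*b,H*top])[0]-uv)
        return e
    o=least_squares(f,x0,loss='soft_l1'); print(np.round(o.x,4),'yaw',np.degrees(o.x[2]).round(2),'res',np.round(o.fun,1)); return o.x
if __name__=='__main__':
    # box
    fit([('scene',A(408,140),(1,1,1)),('scene',A(537,287),(-1,1,1)),('scene',A(537,452),(-1,1,0)),('scene',A(600,82),(1,-1,1)),('scene',A(415,283),(1,1,0)),
     ('top',B(40,178),(1,1,1)),('top',B(335,202),(1,-1,1)),('top',B(5,542),(-1,1,1)),('top',B(307,570),(-1,-1,1))],None,[.42,.02,0,.24,.2,.15],True)
    # charger insert
    fit([('scene',A(203,420),(1,1,1)),('scene',A(255,543),(-1,1,1)),('scene',A(262,574),(-1,1,0)),('scene',A(440,470),(-1,-1,1)),('scene',A(445,498),(-1,-1,0)),('scene',A(380,367),(1,-1,1)),
     ('top',T(88,327),(1,1,1)),('top',T(307,350),(1,-1,1)),('top',T(58,522),(-1,1,1)),('top',T(290,548),(-1,-1,0))],(.132,.152,.04),[.38,.285,0])
    fit([('scene',A(62,325),(1,1,1)),('scene',A(112,412),(-1,1,1)),('scene',A(118,444),(-1,1,0)),('scene',A(325,335),(-1,-1,1)),('scene',A(325,362),(-1,-1,0)),('scene',A(248,255),(1,-1,1)),
     ('top',T(28,63),(1,1,1)),('top',T(283,70),(1,-1,1)),('top',T(15,245),(-1,1,1)),('top',T(290,262),(-1,-1,0))],(.130,.184,.04),[.57,.308,0])
E
python3 fit.py
```

```text
[ 0.4191  0.0225 -0.1009  0.233   0.1878  0.165 ] yaw -5.78 res [-1.1 -0.9 -1.   1.5 -0.3 -0.5 -0.7 -0.7  0.2  1.5  1.6  0.2 -0.1  0.4
  0.5  0.4  0.3 -0.1]
[ 0.3806  0.2829 -0.1219] yaw -6.99 res [-1.3  0.5 -0.7 -2.3 -0.8 -0.6  1.3 -1.4  0.5  1.1 -0.5 -1.7 -0.3  0.1
  1.   0.4 -0.9  0.8  0.9  0.5]
[ 0.5705  0.3093 -0.0265] yaw -1.52 res [-1.7 -1.6 -0.6 -0.8  0.1  0.4 -1.6 -2.6 -0.3 -0.1  2.4 -2.5 -0.6  0.9
  2.3 -0.  -0.8  1.7  0.8  0.6]
```

```bash
cat >> h.py <<'E'
from scipy.spatial.transform import Rotation as Ro
def plan(xyz,yaw,n,jaw=1,start=None):
    s=r.get_state(); 
    if start is None: p=np.array(s['tcp_pos']);R=Ro.from_euler('xyz',s['eef_rot'],degrees=True)
    else: p=np.array(start[:3]);R=Ro.from_euler('xyz',[180,0,start[3]],degrees=True)
    G=Ro.from_euler('xyz',[180,0,yaw],degrees=True); rv=(R.inv()*G).as_rotvec()/n
    d=(np.array(xyz)-p)/n; out=[]
    for i in range(n):
        t=R.inv().apply(d); out.append(' '.join('%.4g'%v for v in np.round(t,4))+' '+' '.join('%.4g'%v for v in np.round(rv,4))+f' {jaw}')
        R=R*Ro.from_rotvec(rv)
    print('step mm',np.linalg.norm(d)*1000,'deg',np.degrees(np.linalg.norm(rv)));print('; '.join(out))
E
python3 -c "
from h import *
plan([.5,-.19,.30],-90,14)"
```

```text
step mm 37.63086210261983 deg 5.017363463015964
-0.029 0.0234 -0.0052 0 0 -0.0876 1; -0.031 0.0207 -0.0052 0 0 -0.0876 1; -0.0327 0.0179 -0.0052 0 0 -0.0876 1; -0.0341 0.015 -0.0052 0 0 -0.0876 1; -0.0353 0.012 -0.0052 0 0 -0.0876 1; -0.0362 0.0089 -0.0052 0 0 -0.0876 1; -0.0368 0.0057 -0.0052 0 0 -0.0876 1; -0.0372 0.0024 -0.0052 0 0 -0.0876 1; -0.0373 -0.0009 -0.0052 0 0 -0.0876 1; -0.037 -0.0041 -0.0052 0 0 -0.0876 1; -0.0365 -0.0073 -0.0052 0 0 -0.0876 1; -0.0358 -0.0105 -0.0052 0 0 -0.0876 1; -0.0347 -0.0136 -0.0053 0 0 -0.0876 1; -0.0334 -0.0166 -0.0052 0 0 -0.0876 1
```

```bash
python3 -m inch '-0.029 0.0235 -0.005 0 0 -0.0876 1; -0.031 0.0205 -0.005 0 0 -0.0876 1; -0.0325 0.018 -0.005 0 0 -0.0876 1; -0.034 0.015 -0.005 0 0 -0.0876 1; -0.0355 0.012 -0.005 0 0 -0.0876 1; -0.036 0.009 -0.005 0 0 -0.0876 1; -0.037 0.0055 -0.005 0 0 -0.0876 1; -0.037 0.0025 -0.005 0 0 -0.0876 1; -0.037 -0.001 -0.005 0 0 -0.0876 1; -0.037 -0.004 -0.005 0 0 -0.0876 1; -0.0365 -0.0075 -0.005 0 0 -0.0876 1; -0.036 -0.0105 -0.006 0 0 -0.0876 1; -0.0345 -0.0135 -0.006 0 0 -0.0876 1; -0.0335 -0.0165 -0.006 0 0 -0.0876 1; 0 0 0 0 0 0 1; 0 0 0 0 0 0 1'
python3 - <<'E'
from h import *
st();p=r.camera_params('wrist');im=r.capture('wrist');cv2.imwrite('pics/w1.png',im[:,:,::-1])
np.save('w1.npy',np.array([p],dtype=object),allow_pickle=True);st()
for t in ['power_adapter','silver_handset','key_tag','handheld_radio','belt_clip']:
    print(t,[(np.round(d['xy'],1).tolist(),round(d['p'],2)) for d in r.recognise(t,'wrist')[:3]])
E
```

```text
time_s: 1.83
tcp_pos: [0.5007, -0.1886, 0.2999]
eef_rot: [-180.0, 0.0, -89.8]
contact_force: [-0.9, -0.6, -0.3]
gripper_width: 0.0874
{'time_s': 1.8333, 'joints': [0.3652, 4.9081, -10.1251, -0.0024, -74.9243, -0.1461], 'tcp_pos': [0.5007, -0.1886, 0.2999], 'eef_rot': [-179.9575, 0.0024, -89.7816], 'contact_force': [-0.8702, -0.5628, -0.2548], 'gripper_width': 0.0874}
{'time_s': 1.8833, 'joints': [0.2516, 4.9027, -10.1699, -0.0009, -74.9285, -0.1553], 'tcp_pos': [0.4999, -0.1896, 0.2996], 'eef_rot': [179.9989, 0.0008, -89.904], 'contact_force': [0.0436, 0.3493, 1.2335], 'gripper_width': 0.0873}
power_adapter [([197.8, 206.2], 0.74)]
silver_handset [([239.6, 56.9], 0.87)]
key_tag [([419.2, 95.2], 0.9)]
handheld_radio [([325.1, 78.6], 0.83), ([221.1, 329.9], 0.36)]
belt_clip [([217.6, 328.8], 0.97)]
```

View pics/w1.png

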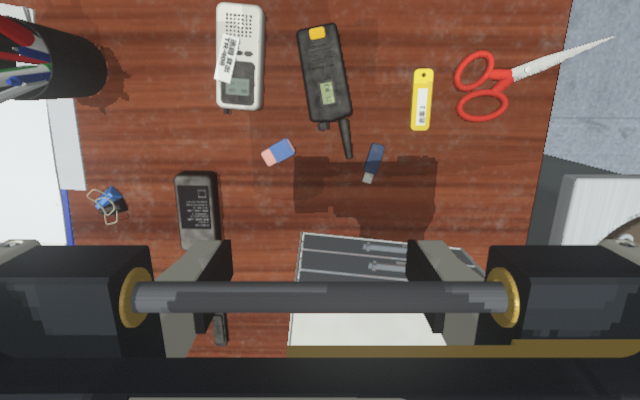

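```bash
python3 - <<'E'
from h import *
im=cv2.imread('pics/w1.png')
c=cv2.resize(im[0:170,205:445],None,fx=3.3,fy=3.3,interpolation=cv2.INTER_CUBIC);cv2.imwrite('pics/w1a.png',c)
c=cv2.resize(im[160:350,160:260],None,fx=3,fy=3,interpolation=cv2.INTER_CUBIC);c=cv2.convertScaleAbs(c,alpha=1.8);cv2.imwrite('pics/w1b.png',c)
E
```

```text
(no output)
```

View pics/w1a.png

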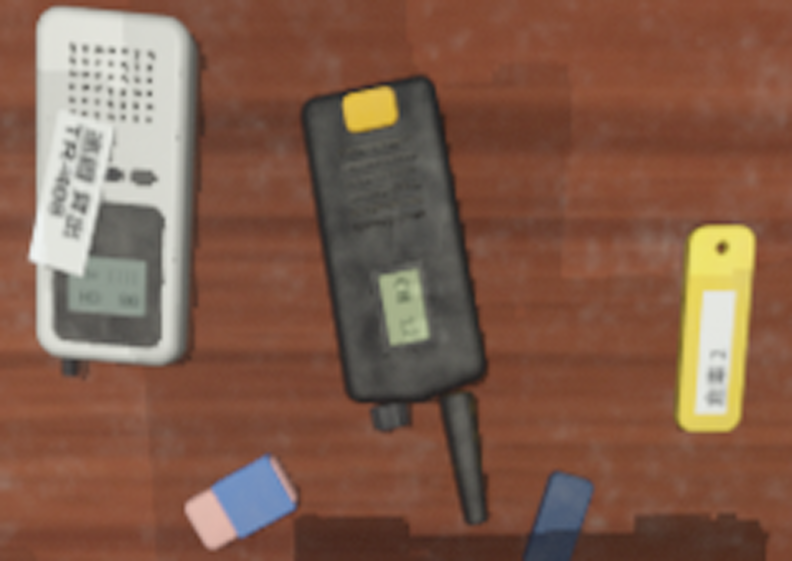

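View pics/w1b.png

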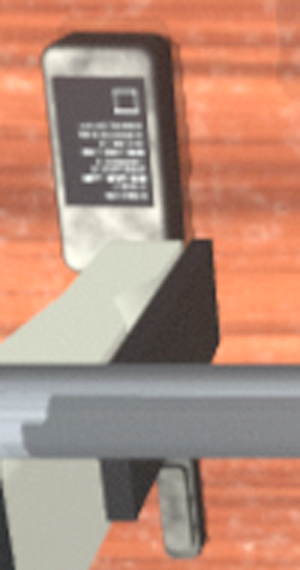

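```bash
python3 - <<'E'
from h import *
p=np.load('w1.npy',allow_pickle=True)[0]
a=lambda u,v:(205+u/3.3,v/3.3)
b=lambda u,v:(160+u/3,160+v/3)
def rep(n,pts,z):
    X=np.array([unproj(p,q,z) for q in pts]);print(n,X[:,:2].round(4).tolist(),'ctr',X.mean(0).round(4))
    for i in range(len(X)):
        d=X[(i+1)%len(X)]-X[i];print('   len %.1f ang %.1f'%(np.linalg.norm(d)*1000,np.degrees(np.arctan2(d[1],d[0]))))
rep('handset',[a(38,8),a(191,18),a(188,363),a(38,355)],.021)
rep('radio',[a(302,100),a(433,77),a(486,375),a(350,403)],.028)
rep('radioant',[a(460,395),a(478,522)],.015)
rep('tag',[a(690,226),a(756,228),a(742,431),a(677,429)],.008)
rep('adapter',[b(42,42),b(158,35),b(182,240),b(65,270)],.027)
rep('clip',[b(160,462),b(193,460),b(198,553),b(165,558)],.013)
E
```

```text
handset [[0.6161, -0.3659], [0.5639, -0.363], [0.57, -0.2483], [0.6256, -0.251]] ctr [ 0.5939 -0.307   0.021 ]
   len 52.3 ang 176.8
   len 114.9 ang 86.9
   len 55.7 ang -2.8
   len 115.3 ang -94.7
radio [[0.5258, -0.3363], [0.4809, -0.3436], [0.4597, -0.2446], [0.5096, -0.2344]] ctr [ 0.494  -0.2898  0.028 ]
   len 45.5 ang -170.8
   len 101.2 ang 102.1
   len 51.0 ang 11.6
   len 103.2 ang -81.0
radioant [[0.4681, -0.2366], [0.4598, -0.1879]] ctr [ 0.464  -0.2122  0.015 ]
   len 49.4 ang 99.6
   len 49.4 ang -80.4
tag [[0.3838, -0.2975], [0.3593, -0.2969], [0.3574, -0.2227], [0.3828, -0.2234]] ctr [ 0.3708 -0.2601  0.008 ]
   len 24.5 ang 178.5
   len 74.2 ang 91.5
   len 25.4 ang -1.6
   len 74.1 ang -89.2
adapter [[0.6851, -0.1689], [0.6354, -0.1721], [0.6327, -0.0777], [0.6872, -0.0627]] ctr [ 0.6601 -0.1203  0.027 ]
   len 49.8 ang -176.3
   len 94.5 ang 91.6
   len 56.5 ang 15.4
   len 106.3 ang -91.1
clip [[0.6576, 0.0488], [0.641, 0.0476], [0.6426, 0.1033], [0.6599, 0.1064]] ctr [0.6503 0.0765 0.013 ]
   len 16.6 ang -175.8
   len 55.7 ang 88.3
   len 17.6 ang 10.3
   len 57.6 ang -92.3
```

```bash
python3 -m inch '-0.009 -0.02 0.025 0 0 0 1; -0.009 -0.02 0.025 0 0 0 1; -0.009 -0.02 0.025 0 0 0 1; -0.009 -0.02 0.025 0 0 0 1; -0.009 -0.02 0.025 0 0 0 1; -0.009 -0.02 0.025 0 0 0 1; -0.009 -0.02 0.025 0 0 0 1; -0.009 -0.02 0.025 0 0 0 1; 0 0 0.025 0 0 0 1; 0 0 0.025 0 0 0 1; 0 0 0.025 0 0 0 1; 0 0 0.014 0 0 0 1; 0 0 0.004 0 0 0 1; 0 0 0 0 0 0 0.4; 0 0 0 0 0 0 0.4; 0 0 0 0 0 0 0.4; 0 0 0 0 0 0 0.4; 0 0 0 0 0 0 0.4' 25
python3 - <<'E'
from h import *
st();im=r.capture('wrist');cv2.imwrite('pics/w2.png',im[:,:,::-1])
E
```

```text
time_s: 3.63
tcp_pos: [0.6603, -0.1183, 0.0079]
eef_rot: [-179.9, 0.0, -90.0]
contact_force: [-1.0, 0.6, 0.3]
gripper_width: 0.0599
{'time_s': 3.6333, 'joints': [6.4594, 31.3555, -13.4352, 0.0059, -45.0926, -6.4448], 'tcp_pos': [0.6603, -0.1183, 0.0079], 'eef_rot': [-179.8835, 0.009, -89.9812], 'contact_force': [-1.0332, 0.6384, 0.3383], 'gripper_width': 0.0599}
```

View pics/w2.png

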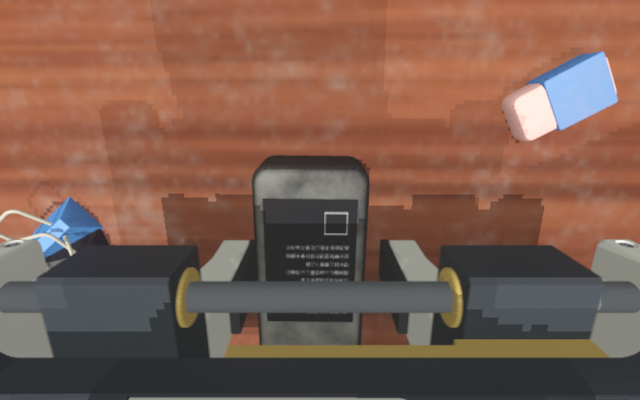

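```bash
python3 -m inch '0 0 0 0 0 0 0; 0 0 0 0 0 0 0; 0 0 0 0 0 0 0; 0 0 -0.005 0 0 0 0; 0 0 -0.035 0 0 0 0; 0 0 -0.04 0 0 0 0; 0 0 -0.04 0 0 0 0; 0 0 -0.04 0 0 0 0; 0 0 -0.04 0 0 0 0; -0.036 0.0135 -0.0085 0 0 0 0; -0.036 0.0135 -0.0085 0 0 0 0; -0.036 0.0135 -0.0085 0 0 0 0' 25 && python3 -m inch '-0.036 0.0135 -0.0085 0 0 0 0; -0.036 0.0135 -0.0085 0 0 0 0; -0.036 0.0135 -0.0085 0 0 0 0; -0.036 0.0135 -0.0085 0 0 0 0; -0.036 0.0135 -0.0085 0 0 0 0; -0.036 0.0135 -0.0085 0 0 0 0; -0.036 0.0135 -0.0085 0 0 0 0; -0.036 0.0135 -0.0085 0 0 0 0; -0.036 0.0135 -0.0085 0 0 0 0; -0.036 0.0135 -0.0085 0 0 0 0; -0.036 0.0135 -0.0085 0 0 0 0; 0 0 0 0 0 0 0; 0 0 0 0 0 0 0'
python3 - <<'E'
from h import *
st();p=r.camera_params('wrist');im=r.capture('wrist');cv2.imwrite('pics/w3.png',im[:,:,::-1])
np.save('w3.npy',np.array([p],dtype=object),allow_pickle=True);st()
E
```

```text
time_s: 4.68
tcp_pos: [0.6174, -0.0097, 0.2322]
eef_rot: [179.9, 0.0, -90.1]
contact_force: [0.2, 1.2, -2.2]
gripper_width: 0.0494
time_s: 5.77
tcp_pos: [0.4688, 0.3871, 0.3247]
eef_rot: [179.9, -0.1, -89.8]
contact_force: [-0.4, -1.0, -2.5]
gripper_width: 0.0497
{'time_s': 5.7667, 'joints': [57.9085, 11.7114, 1.1534, -0.0467, -79.5661, -57.7003], 'tcp_pos': [0.4688, 0.3871, 0.3247], 'eef_rot': [179.8949, -0.0804, -89.8002], 'contact_force': [-0.3975, -1.0363, -2.4656], 'gripper_width': 0.0497}
{'time_s': 5.8167, 'joints': [57.806, 11.6843, 1.0969, -0.0378, -79.559, -57.681], 'tcp_pos': [0.4693, 0.3859, 0.3246], 'eef_rot': [179.8904, -0.1038, -89.8818], 'contact_force': [0.3973, -0.0118, -2.3088], 'gripper_width': 0.0498}
```

View pics/w3.png

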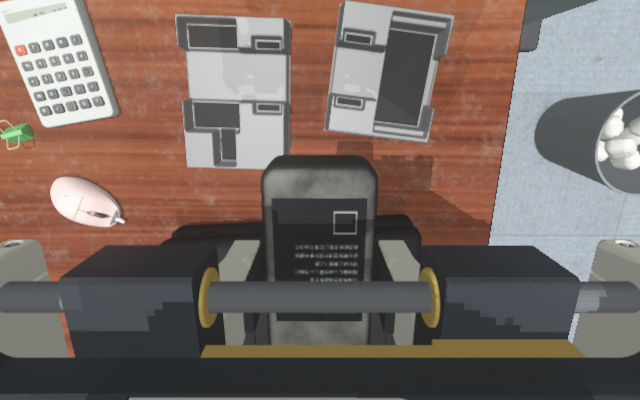

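```bash
python3 - <<'E'
from h import *
im=cv2.imread('pics/w3.png')
cv2.imwrite('pics/w3a.png',cv2.resize(im[0:180,170:305],None,fx=3.3,fy=3.3,interpolation=cv2.INTER_CUBIC))
cv2.imwrite('pics/w3b.png',cv2.resize(im[0:150,310:470],None,fx=4,fy=4,interpolation=cv2.INTER_CUBIC))
E
```

```text
(no output)
```

View pics/w3a.png

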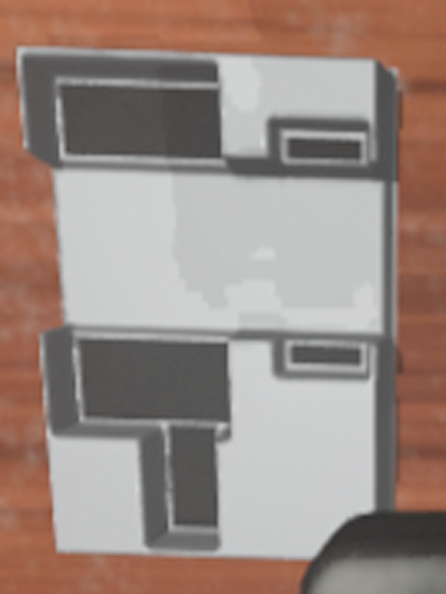

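View pics/w3b.png

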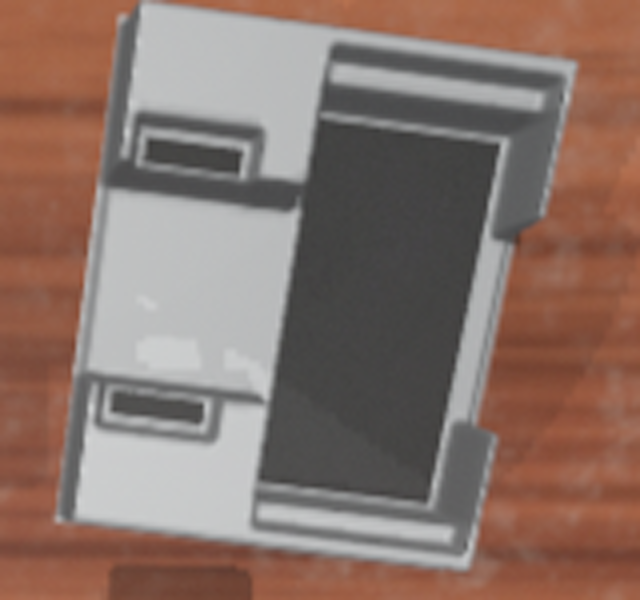

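```bash
python3 - <<'E'
from h import *
import fit
fit.P['w3']=np.load('w3.npy',allow_pickle=True)[0]
b=lambda u,v:(310+u/4,v/4)
a=lambda u,v:(170+u/3.3,v/3.3)
print('charger')
q=fit.fit([('w3',b(145,2),(1,-1,1)),('w3',b(578,62),(-1,-1,1)),('w3',b(470,570),(-1,1,1)),('w3',b(75,519),(1,1,1))],(.132,.152,.04),[.38,.285,-.1])
Rz=lambda t:np.array([[np.cos(t),-np.sin(t)],[np.sin(t),np.cos(t)]])
print('pocket',q[:2]+Rz(q[2])@[-.027,0],'tag',q[:2]+Rz(q[2])@[.042,0])
# check: pocket floor corners z .004, x -60.5..6.5, y +-60
for x,y in [(6.5,-60),(-60.5,-60),(-60.5,60),(6.5,60)]:
    X=q[:2]+Rz(q[2])@[x/1e3,y/1e3]; uv=proj(fit.P['w3'],[*X,.004])[0];print('floor corner crop px',((uv-[310,0])*4).round())
print('radio')
q=fit.fit([('w3',a(18,47),(1,-1,1)),('w3',a(376,60),(-1,-1,1)),('w3',a(58,551),(1,1,1))],(.130,.184,.04),[.57,.308,0])
q[2]+=np.pi
print('radio org',q[:2]+Rz(q[2])@[-.027,0],'grasp',q[:2]+Rz(q[2])@[-.027,.025],'clip',q[:2]+Rz(q[2])@[.043,.025])
for x,y in [(-60,-43),(-60,86),(6,86),(6,-43)]:
    X=q[:2]+Rz(q[2])@[x/1e3,y/1e3]; uv=proj(fit.P['w3'],[*X,.016])[0];print('floor corner crop px',((uv-[170,0])*3.3).round())
E
```

```text
charger
[ 0.3824  0.2869 -0.1311] yaw -7.51 res [-1.1 -2.7  3.4 -0.5  1.   3.1 -2.2  1.9]
pocket [0.35558835 0.29044439] tag [0.42399617 0.28142387]
floor corner crop px [311. 107.]
floor corner crop px [518. 138.]
floor corner crop px [436. 519.]
floor corner crop px [243. 492.]
radio
[ 0.5719  0.3138 -0.0282] yaw -1.61 res [-0.9 -0.3  3.4 -0.4 -0.4  3.4]
radio org [0.59892117 0.31304192] grasp [0.59821686 0.28805184] clip [0.52824465 0.2900239 ]
floor corner crop px [ 81. 431.]
floor corner crop px [56. 79.]
floor corner crop px [234.  85.]
floor corner crop px [245. 436.]
```

```bash
cat > fk.py <<'E'
from h import *
from scipy.optimize import least_squares
P3=np.load('w3.npy',allow_pickle=True)[0];P1=np.load('w1.npy',allow_pickle=True)[0]
def projd(p,X,k):
    uv=proj(p,X);f=K(p);c=np.array([p['cx'],p['cy']]);d=(uv-c)/f;r2=(d**2).sum(1,keepdims=True)
    return c+f*d*(1+k*r2)
def undist(p,uv,k):
    f=K(p);c=np.array([p['cx'],p['cy']]);d=(np.array(uv)-c)/f;u=d.copy()
    for _ in range(20): u=d/(1+k*(u**2).sum())
    return c+f*u
if __name__=='__main__':
    b=lambda u,v:(310+u/4,v/4)
    a=lambda u,v:(170+u/3.3,v/3.3)
    w=lambda u,v:(205+u/3.3,v/3.3)
    objs=[(P3,.132,.152,.04,[b(145,2),b(578,62),b(470,570),b(75,519)],[(1,-1),(-1,-1),(-1,1),(1,1)]),
     (P3,.130,.184,.04,[a(18,47),a(376,60),a(58,551)],[(1,-1),(-1,-1),(1,1)]),
     (P1,.024,.075,.009,[w(690,226),w(756,228),w(742,431),w(677,429)],[(1,-1),(-1,-1),(-1,1),(1,1)])]
    def f(q,full=False):
        e=[]
        for i,(p,L,W,H,uv,cs) in enumerate(objs):
            x,y,t=q[1+3*i:4+3*i];c,s=np.cos(t),np.sin(t)
            X=[[x+c*sx*L/2-s*sy*W/2,y+s*sx*L/2+c*sy*W/2,H] for sx,sy in cs]
            e+=list((projd(p,X,q[0])-np.array(uv)).ravel())
        return np.array(e)
    o=least_squares(f,[0,.38,.285,-.1,.57,.31,-.03,.37,-.26,0],loss='soft_l1')
    print('k',o.x[0]);print(o.x[1:].reshape(3,3).round(4));print(o.fun.round(1))
    print('k=0 cost',least_squares(lambda q:f(np.r_[0,q]),o.x[1:]).cost,o.cost)
E
python3 fk.py
```

```text
k -0.06244737654465338
[[ 0.3809  0.2834 -0.1187]
 [ 0.5749  0.3089 -0.0218]
 [ 0.3697 -0.2617  0.0062]]
[-1.3 -0.9  0.3  0.7  2.3  0.2 -0.4  0.   0.1  1.   0.8 -2.  -1.2  0.3
  0.5  0.4 -0.4  0.  -0.8 -0.5  0.6  0. ]
k=0 cost 29.551131342990924 6.250258927110567
```

```bash
python3 -m inch '0.0125 0.0144 0.0293 0 0 0 0; 0.0125 0.0144 0.0293 0 0 0 0; 0.0125 0.0144 0.0293 0 0 0 0; 0.0125 0.0144 0.0293 0 0 0 0; 0.0125 0.0144 0.0293 0 0 0 0; 0.0125 0.0144 0.0293 0 0 0 0; 0.0125 0.0144 0.0293 0 0 0.06 0; 0.0125 0.0144 0.0293 0 0 0.06 0; 0 0 0.02 0 0 0 0; 0 0 0 0 0 0 0'
python3 - <<'E'
from h import *
st();p=r.camera_params('wrist');im=r.capture('wrist');cv2.imwrite('pics/w4.png',im[:,:,::-1])
np.save('w4.npy',np.array([p],dtype=object),allow_pickle=True)
im=r.capture('scene');cv2.imwrite('pics/s4.png',cv2.resize(im[190:320,150:350,::-1],None,fx=4,fy=4,interpolation=cv2.INTER_CUBIC))
E
```

```text
time_s: 6.65
tcp_pos: [0.3525, 0.2819, 0.0678]
eef_rot: [179.8, -0.4, -97.0]
contact_force: [-0.2, 0.3, -2.5]
gripper_width: 0.0502
{'time_s': 6.65, 'joints': [63.7411, 9.8283, -38.3594, -0.0811, -42.2405, -70.6569], 'tcp_pos': [0.3525, 0.2819, 0.0678], 'eef_rot': [179.8071, -0.3861, -96.9753], 'contact_force': [-0.1674, 0.3079, -2.4634], 'gripper_width': 0.0502}
```

View pics/w4.png

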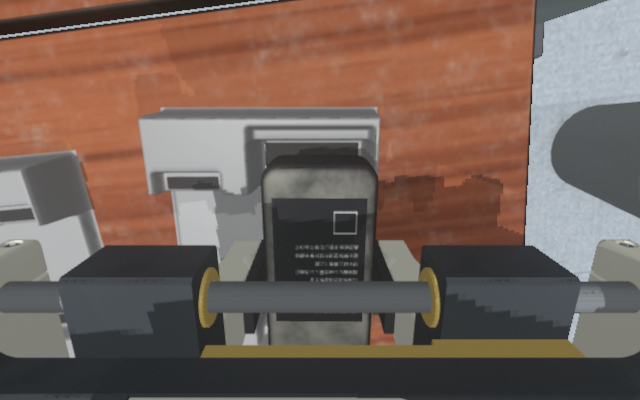

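View pics/s4.png

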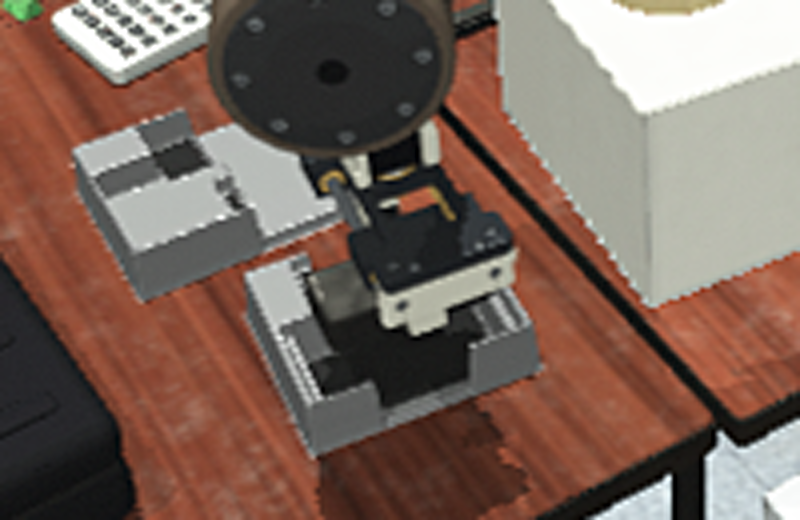

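```bash
python3 - <<'E'
from fk import *
st()
p=np.load('w4.npy',allow_pickle=True)[0];im=cv2.imread('pics/w4.png')
c=np.array([.3807,.2832]);t=np.radians(-6.9);R=np.array([[np.cos(t),-np.sin(t)],[np.sin(t),np.cos(t)]])
def poly(pts,z,col):
    X=[[*(c+R@np.array(q)/1e3),z] for q in pts];uv=projd(p,X,-.0624);cv2.polylines(im,[np.round(uv*8).astype(int)],True,col,1,shift=3)
poly([(66,76),(-66,76),(-66,-76),(66,-76)],.04,(0,255,0))
poly([(6.5,68.5),(-60.5,68.5),(-60.5,-68.5),(6.5,-68.5)],.04,(0,0,255))
poly([(6.5,60),(-60.5,60),(-60.5,-60),(6.5,-60)],.029,(255,0,0))
# held adapter
s=r.get_state();
cv2.imwrite('pics/w4o.png',cv2.resize(im[90:330,120:460],None,fx=2.3,fy=2.3,interpolation=cv2.INTER_CUBIC))
E
```

```text
{'time_s': 6.75, 'joints': [63.7394, 9.6872, -37.9248, 0.0362, -42.4642, -70.626], 'tcp_pos': [0.355, 0.2858, 0.0714], 'eef_rot': [179.9977, -0.08, -96.8599], 'contact_force': [0.6138, 0.2419, -1.82], 'gripper_width': 0.0501}
```

View pics/w4o.png

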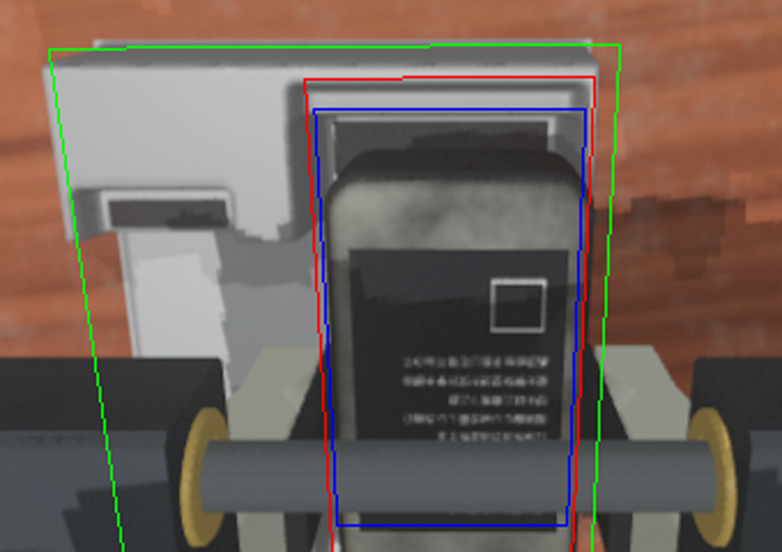

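```bash
cat > ov.py <<'E'
from fk import *
import sys
CH=(.3807,.2832,-6.9)
RA=(.573,.309,178.6)
def look(name,ch=CH,ra=RA,crop=(0,400,0,640),fx=1.25,sets=('c','r'),cap=True):
    s=r.get_state();p=r.camera_params('wrist');
    im=r.capture('wrist')[:,:,::-1].copy();s2=r.get_state()
    cv2.imwrite(f'pics/{name}_raw.png',im);np.save(f'{name}.npy',np.array([p],dtype=object),allow_pickle=True)
    print('before',np.round(s['tcp_pos'],4),np.round(s['eef_rot'],2),'after',np.round(s2['tcp_pos'],4),np.round(s2['contact_force'],1),s2['gripper_width'],s2['time_s'])
    overlay(im,p,ch,ra,sets)
    y0,y1,x0,x1=crop
    cv2.imwrite(f'pics/{name}.png',cv2.resize(im[y0:y1,x0:x1],None,fx=fx,fy=fx,interpolation=cv2.INTER_CUBIC))
def overlay(im,p,ch,ra,sets):
    def poly(o,pts,z,col):
        c=np.array(o[:2]);t=np.radians(o[2]);R=np.array([[np.cos(t),-np.sin(t)],[np.sin(t),np.cos(t)]])
        X=[[*(c+R@np.array(q)/1e3),z] for q in pts];uv=projd(p,X,-.0624);cv2.polylines(im,[np.round(uv*8).astype(int)],True,col,1,shift=3)
    bx=lambda a,b,c,d:[(a,c),(b,c),(b,d),(a,d)]
    if 'c' in sets:
        poly(ch,bx(-66,66,-76,76),.04,(0,255,0));poly(ch,bx(-60.5,6.5,-68.5,68.5),.04,(0,0,255));poly(ch,bx(24,60,-43.5,43.5),.04,(255,0,255))
    if 'r' in sets:
        poly(ra,bx(-65,65,-92,92),.04,(0,255,0));poly(ra,[(-60,86),(6,86),(6,-43),(0,-43),(0,-86),(-26,-86),(-26,-43),(-60,-43)],.04,(0,0,255));poly(ra,bx(26,60,-18.5,68.5),.04,(255,0,255))
E
python3 -c "
from ov import *
look('w5',crop=(90,330,120,460),fx=2.3)"
```

```text
before [0.355  0.2858 0.0714] [ 1.800e+02 -8.000e-02 -9.686e+01] after [0.3556 0.2869 0.0722] [ 0.2  0.3 -2.4] 0.04952002038230991 6.8
```

View pics/w5.png

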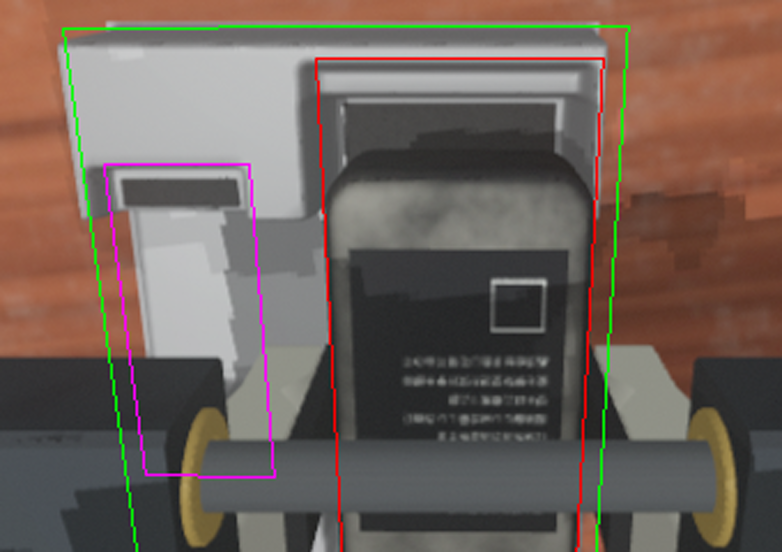

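```bash
python3 -m inch '-0.0017 -0.0018 0.012 0 0 0 0; 0 0 0.015 0 0 0 0; 0 0 0.014 0 0 0 0; 0 0 0.009 0 0 0 0; 0 0 0.003 0 0 0 0; 0 0 0 0 0 0 0' && python3 -m inch '0 0 0.0015 0 0 0 0; 0 0 0.0015 0 0 0 0; 0 0 0 0 0 0 0'
python3 -c "
from ov import *
look('w6',crop=(90,330,120,460),fx=2.3)"
```

```text
time_s: 7.3
tcp_pos: [0.3569, 0.2882, 0.0183]
eef_rot: [-180.0, -0.0, -96.9]
contact_force: [-0.6, 0.3, -1.7]
gripper_width: 0.0496
time_s: 7.55
tcp_pos: [0.3568, 0.2884, 0.0156]
eef_rot: [-180.0, 0.1, -96.8]
contact_force: [-0.2, -0.1, -1.5]
gripper_width: 0.0498
before [0.3568 0.2884 0.0156] [-1.7998e+02  5.0000e-02 -9.6840e+01] after [0.3567 0.2883 0.0156] [ 0.  -0.5 -1.6] 0.04947140841487217 7.6
```

View pics/w6.png

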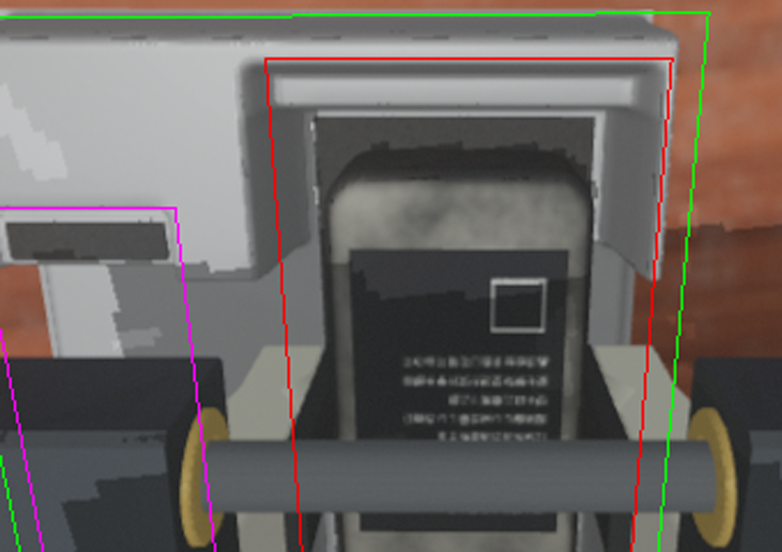

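```bash
python3 -m inch '0 0 0.001 0 0 0 0; 0 0 0.001 0 0 0 0; 0 0 0 0 0 0 0' && python3 -m inch '0 0 0.001 0 0 0 0; 0 0 0 0 0 0 0' && python3 -m inch '0 0 0.001 0 0 0 0; 0 0 0 0 0 0 0'
```

```text
time_s: 7.85
tcp_pos: [0.3565, 0.288, 0.0131]
eef_rot: [180.0, 0.0, -96.8]
contact_force: [0.5, 0.4, -2.2]
gripper_width: 0.0498
time_s: 8.02
tcp_pos: [0.3565, 0.2879, 0.012]
eef_rot: [180.0, -0.0, -96.8]
contact_force: [-0.2, 0.5, -1.8]
gripper_width: 0.0498
time_s: 8.18
tcp_pos: [0.3565, 0.288, 0.0117]
eef_rot: [-180.0, -0.0, -96.8]
contact_force: [-3.5, -2.4, 9.4]
gripper_width: 0.0498
```

```bash
python3 -m inch '0 0 0 0 0 0 0.8; 0 0 0 0 0 0 0.8; 0 0 0 0 0 0 0.8; 0 0 0 0 0 0 0.8; 0 0 -0.005 0 0 0 0.85; 0 0 -0.015 0 0 0 0.9; 0 0 -0.03 0 0 0 1; 0 0 -0.04 0 0 0 1; -0.02 0 -0.03 0 0 0 1; -0.02 0 -0.03 0 0 0 1; 0 0 0 0 0 0 1; 0 0 0 0 0 0 1'
python3 - <<'E'
from ov import *
look('w7',crop=(0,330,120,540),fx=1.8)
p=P1
for k in(-.03,-.0624):
  w=lambda u,v:undist(p,(205+u/3.3,v/3.3),k)
  b=lambda u,v:undist(p,(160+u/3,160+v/3),k)
  def rep(n,pts,z):
    X=np.array([unproj(p,q,z) for q in pts]);print(n,'ctr',X.mean(0).round(4),end=' ')
    for i in range(len(X)):
        d=X[(i+1)%len(X)]-X[i];print('  %.1f @%.1f'%(np.linalg.norm(d)*1000,np.degrees(np.arctan2(d[1],d[0]))),end='')
    print()
  rep('handset',[w(38,8),w(191,18),w(188,363),w(38,355)],.021)
  rep('radio',[w(302,100),w(433,77),w(486,375),w(350,403)],.028)
  rep('radioant',[w(460,395),w(478,522)],.015)
  rep('tag',[w(690,226),w(756,228),w(742,431),w(677,429)],.008)
  rep('clip',[b(160,462),b(193,460),b(198,553),b(165,558)],.013)
E
```

```text
time_s: 9.18
tcp_pos: [0.3619, 0.3294, 0.1632]
eef_rot: [-179.9, 0.2, -96.8]
contact_force: [0.5, -0.2, -1.3]
gripper_width: 0.0878
before [0.3619 0.3294 0.1632] [-179.92    0.24  -96.81] after [0.3611 0.3278 0.1615] [ 0.1 -1.  -0.7] 0.08754229978894033 9.2333
handset ctr [ 0.5946 -0.3084  0.021 ]   53.0 @176.3  116.6 @87.2  56.1 @-3.0  117.2 @-94.3
radio ctr [ 0.494  -0.2905  0.028 ]   45.8 @-170.7  102.4 @101.9  51.1 @11.6  104.4 @-81.0
radioant ctr [ 0.4639 -0.2123  0.015 ]   49.5 @99.6  49.5 @-80.4
tag ctr [ 0.3702 -0.2608  0.008 ]   24.8 @178.9  75.0 @91.2  25.6 @-1.4  74.8 @-89.4
clip ctr [0.6515 0.0782 0.013 ]   16.9 @-175.4  56.6 @87.9  17.9 @10.9  58.7 @-92.7
handset ctr [ 0.5953 -0.31    0.021 ]   53.9 @175.8  118.6 @87.4  56.5 @-3.2  119.6 @-93.8
radio ctr [ 0.494  -0.2914  0.028 ]   46.2 @-170.5  103.8 @101.7  51.2 @11.7  105.7 @-81.0
radioant ctr [ 0.4639 -0.2124  0.015 ]   49.6 @99.5  49.6 @-80.5
tag ctr [ 0.3694 -0.2616  0.008 ]   25.1 @179.4  75.9 @90.8  25.8 @-1.1  75.6 @-89.7
clip ctr [0.6528 0.0801 0.013 ]   17.1 @-175.0  57.7 @87.5  18.3 @11.5  59.9 @-93.2
```

View pics/w7.png

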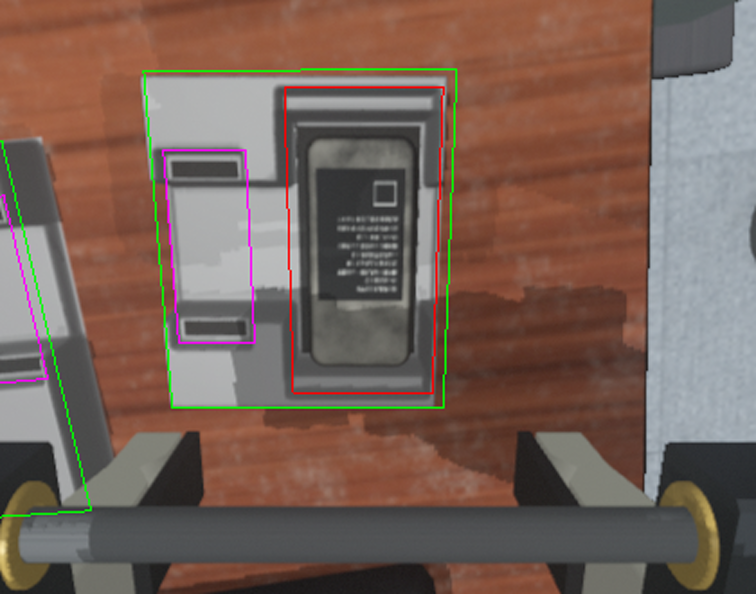

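```bash
python3 -c "
from h import *
plan([.5945,-.306,.25],-93.4,17,1,start=(.3611,.3278,.2415,-96.8))" | cut -c1-400
```

```text
step mm 39.73311702138776 deg 0.20000000000000004
0.0354 -0.018 -0.0005 -0 0 -0.0035 1; 0.0355 -0.0179 -0.0005 -0 0 -0.0035 1; 0.0355 -0.0178 -0.0005 -0 0 -0.0035 1; 0.0356 -0.0177 -0.0005 -0 0 -0.0035 1; 0.0356 -0.0176 -0.0005 -0 0 -0.0035 1; 0.0357 -0.0174 -0.0005 -0 0 -0.0035 1; 0.0358 -0.0173 -0.0005 -0 0 -0.0035 1; 0.0358 -0.0172 -0.0005 -0 0 -0.0035 1; 0.0359 -0.0171 -0.0005 -0 0 -0.0035 1; 0.0359 -0.0169 -0.0005 -0 0 -0.0035 1; 0.036 -0.01
```

```bash
python3 -m inch '0 0 -0.04 0 0 0 1; 0 0 -0.04 0 0 0 1; 0.0354 -0.018 -0.0005 0 0 -0.0035 1; 0.0355 -0.018 -0.0005 0 0 -0.0035 1; 0.0355 -0.018 -0.0005 0 0 -0.0035 1; 0.0355 -0.0177 -0.0005 0 0 -0.0035 1; 0.0355 -0.0175 -0.0005 0 0 -0.0035 1; 0.0357 -0.0174 -0.0005 0 0 -0.0035 1; 0.0358 -0.0173 -0.0005 0 0 -0.0035 1; 0.0358 -0.0172 -0.0005 0 0 -0.0035 1; 0.036 -0.017 -0.0005 0 0 -0.0035 1; 0.036 -0.017 -0.0005 0 0 -0.0035 1; 0.036 -0.0168 -0.0005 0 0 -0.0035 1; 0.036 -0.0166 -0.0005 0 0 -0.0035 1' && python3 -m inch '0.036 -0.0165 -0.0005 0 0 -0.0035 1; 0.0362 -0.0164 -0.0005 0 0 -0.0035 1; 0.0363 -0.0163 -0.0005 0 0 -0.0035 1; 0.0363 -0.0162 -0.0005 0 0 -0.0035 1; 0.0363 -0.016 -0.0005 0 0 -0.0035 1; 0 0 0.035 0 0 0 1; 0 0 0.035 0 0 0 1; 0 0 0.035 0 0 0 1; 0 0 0.035 0 0 0 1; 0 0 0.01 0 0 0 1; 0 0 0 0 0 0 1; 0 0 0 0 0 0 1'
python3 -c "
from ov import *
look('w8',crop=(0,400,0,640),fx=1.25,sets=())"
```

```text
time_s: 10.4
tcp_pos: [0.5249, -0.1221, 0.2457]
eef_rot: [179.8, -0.0, -94.5]
contact_force: [1.6, 0.9, 1.0]
gripper_width: 0.0877
time_s: 11.4
tcp_pos: [0.5942, -0.3064, 0.0998]
eef_rot: [179.9, -0.0, -93.4]
contact_force: [0.9, 0.3, 0.6]
gripper_width: 0.0875
before [ 0.5942 -0.3064  0.0998] [ 1.7992e+02 -3.0000e-02 -9.3420e+01] after [ 0.5952 -0.3066  0.1013] [-0.4 -1.   1.1] 0.0880503501258628 11.45
```

View pics/w8.png

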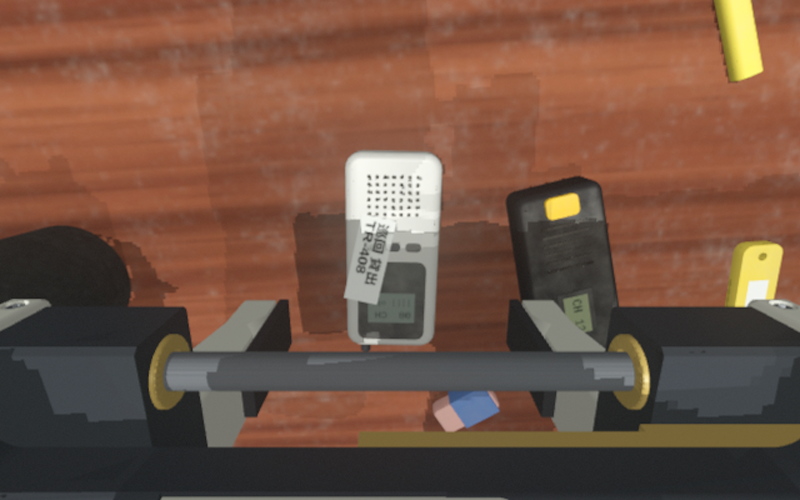

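```bash
python3 - <<'E'
from fk import *
p=np.load('w8.npy',allow_pickle=True)[0]
for k in(-.03,-.06):
  for uv in [(394,153),(392,343),(346,250),(440,250)]:
    print(k,uv,unproj(p,undist(p,np.array(uv)/1.25,k),.018).round(4))
E
```

```text
-0.03 (394, 153) [ 0.592  -0.3664  0.018 ]
-0.03 (392, 343) [ 0.6006 -0.2508  0.018 ]
-0.03 (346, 250) [ 0.6234 -0.3129  0.018 ]
-0.03 (440, 250) [ 0.5688 -0.3096  0.018 ]
-0.06 (394, 153) [ 0.592  -0.3664  0.018 ]
-0.06 (392, 343) [ 0.6006 -0.2507  0.018 ]
-0.06 (346, 250) [ 0.6234 -0.3129  0.018 ]
-0.06 (440, 250) [ 0.5688 -0.3096  0.018 ]
```

```bash
python3 -m inch '0 0 0.02 0 0 0 0.78; 0 -0.001 0.025 0 0 0 0.78; 0 0 0.025 0 0 0 0.78; 0 0 0.016 0 0 0 0.78; 0 0 0.007 0 0 0 0.78; 0 0 0.003 0 0 0 0.78; 0 0 0 0 0 0 0.3; 0 0 0 0 0 0 0.3; 0 0 0 0 0 0 0.3; 0 0 0 0 0 0 0; 0 0 0 0 0 0 0' 20
python3 -c "
from ov import *
look('w9',crop=(0,400,0,640),fx=1.25,sets=())"
```

```text
time_s: 12.37
tcp_pos: [0.5967, -0.3066, 0.0056]
eef_rot: [-179.8, -0.0, -93.4]
contact_force: [-0.4, 1.5, 6.6]
gripper_width: 0.0536
before [ 0.5967 -0.3066  0.0056] [-1.7982e+02 -4.0000e-02 -9.3420e+01] after [ 0.5967 -0.3066  0.0056] [-0.2  0.2  6.7] 0.054252428770582124 12.4167
```

View pics/w9.png

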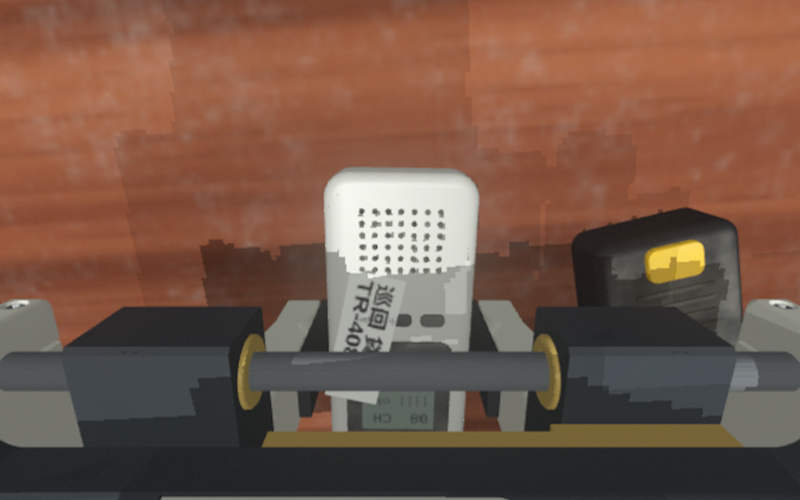

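```bash
python3 -c "
from h import *
plan([.356,.2877,.25],-96.9,16,0,start=(.5967,-.3066,.245,-93.4))" | cut -c1-700
```

```text
step mm 40.075806097632025 deg 0.21874999999999994
-0.0362 0.0172 -0.0003 0 -0 0.0038 0; -0.0361 0.0174 -0.0003 0 -0 0.0038 0; -0.0361 0.0175 -0.0003 0 -0 0.0038 0; -0.036 0.0176 -0.0003 0 -0 0.0038 0; -0.0359 0.0178 -0.0003 0 -0 0.0038 0; -0.0359 0.0179 -0.0003 0 -0 0.0038 0; -0.0358 0.018 -0.0003 0 -0 0.0038 0; -0.0357 0.0182 -0.0003 0 -0 0.0038 0; -0.0356 0.0183 -0.0003 0 -0 0.0038 0; -0.0356 0.0185 -0.0003 0 -0 0.0038 0; -0.0355 0.0186 -0.0003 0 -0 0.0038 0; -0.0354 0.0187 -0.0003 0 -0 0.0038 0; -0.0354 0.0189 -0.0003 0 -0 0.0038 0; -0.0353 0.019 -0.0003 0 -0 0.0038 0; -0.0352 0.0191 -0.0003 0 -0 0.0038 0; -0.0351 0.0193 -0.0003 0 -0 0.0038 0
```

```bash
python3 -m inch '0 0 -0.005 0 0 0 0; 0 0 -0.035 0 0 0 0; 0 0 -0.04 0 0 0 0; 0 0 -0.04 0 0 0 0; 0 0 -0.04 0 0 0 0; 0 0 -0.04 0 0 0 0; 0 0 -0.04 0 0 0 0; -0.0362 0.0172 0 0 0 0.0038 0; -0.0361 0.0174 0 0 0 0.0038 0; -0.0361 0.0175 0 0 0 0.0038 0; -0.036 0.0176 0 0 0 0.0038 0; -0.036 0.0178 0 0 0 0.0038 0; -0.0359 0.0179 0 0 0 0.0038 0; -0.0358 0.018 0 0 0 0.0038 0; -0.0357 0.0182 0 0 0 0.0038 0' && python3 -m inch '-0.0356 0.0183 0 0 0 0.0038 0; -0.0356 0.0185 0 0 0 0.0038 0; -0.0355 0.0186 0 0 0 0.0038 0; -0.0354 0.0187 0 0 0 0.0038 0; -0.0354 0.0189 0 0 0 0.0038 0; -0.0353 0.019 0 0 0 0.0038 0; -0.0352 0.0191 0 0 0 0.0038 0; -0.0351 0.0193 0 0 0 0.0038 0; 0 0 0.03 0 0 0 0; 0 0 0.035 0 0 0 0; 0 0 0.035 0 0 0 0; 0 0 0.03 0 0 0 0; 0 0 0.01 0 0 0 0; 0 0 0.005 0 0 0 0; 0 0 0 0 0 0 0; 0 0 0 0 0 0 0; 0 0 0 0 0 0 0'
python3 -c "
from ov import *
look('w10',ch=(.3825,.2845,-6.9),crop=(90,330,120,460),fx=2.3)"
```

```text
time_s: 13.67
tcp_pos: [0.4736, -0.0076, 0.244]
eef_rot: [-180.0, 0.0, -95.2]
contact_force: [1.0, 0.3, -1.2]
gripper_width: 0.0539
time_s: 15.08
tcp_pos: [0.3554, 0.2891, 0.1]
eef_rot: [-179.9, 0.1, -96.9]
contact_force: [0.7, -0.1, -0.7]
gripper_width: 0.0535
before [0.3554 0.2891 0.1   ] [-1.7994e+02  1.2000e-01 -9.6920e+01] after [0.3554 0.2891 0.1   ] [ 0.2 -0.8 -2. ] 0.05376281477098778 15.1333
```

View pics/w10.png

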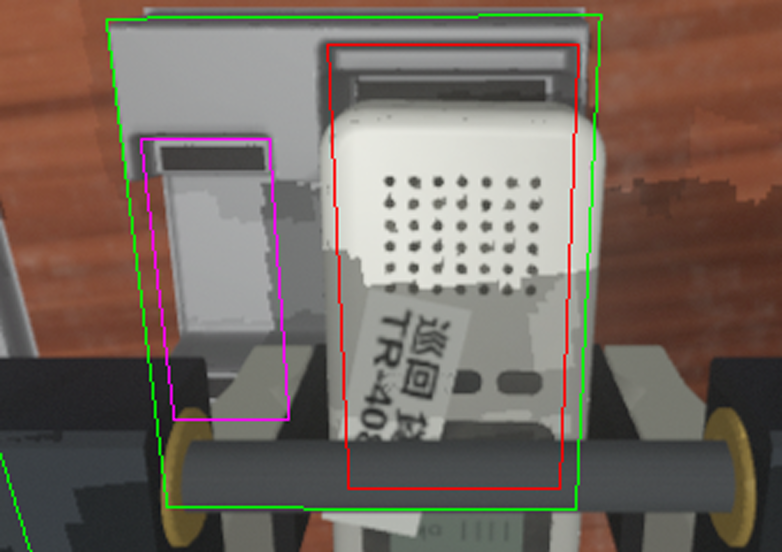

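```bash
python3 -m inch '0.001 -0.0005 0.02 0 0 0 0; 0 0 0.02 0 0 0 0; 0 0 0.01 0 0 0 0; 0 0 0.004 0 0 0 0; 0 0 0.002 0 0 0 0; 0 0 0.001 0 0 0 0; 0 0 0 0 0 0 0'
python3 -c "
from ov import *
look('w11',ch=(.3825,.2845,-6.9),crop=(90,330,120,460),fx=2.3)"
```

```text
time_s: 15.72
tcp_pos: [0.3556, 0.2879, 0.0424]
eef_rot: [-180.0, 0.1, -96.9]
contact_force: [-0.4, -0.2, -0.9]
gripper_width: 0.054
before [0.3556 0.2879 0.0424] [-1.7997e+02  7.0000e-02 -9.6920e+01] after [0.3556 0.2879 0.0425] [-0.4  0.1 -1.1] 0.05403392790739327 15.7667
```

View pics/w11.png

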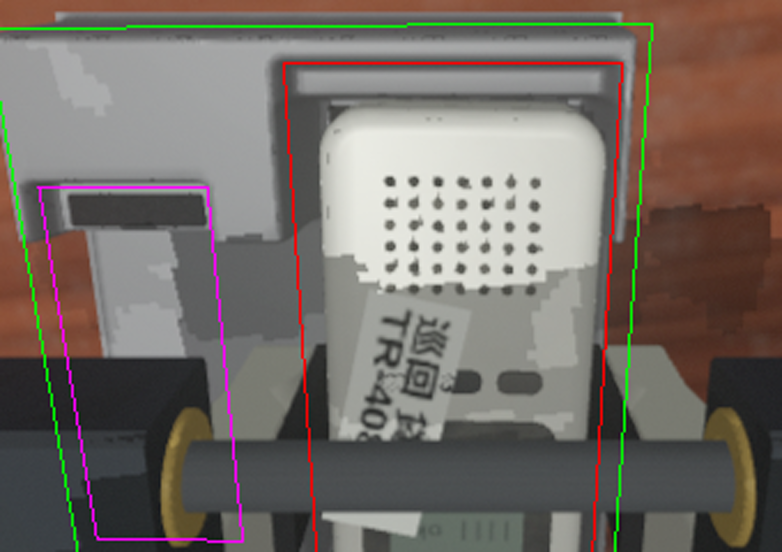

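```bash
python3 -m inch '0 -0.0015 0.001 0 0 0 0; 0 0 0.001 0 0 0 0; 0 0 0 0 0 0 0' && python3 -m inch '0 0 0.001 0 0 0 0; 0 0 0 0 0 0 0' && python3 -m inch '0 0 0.001 0 0 0 0; 0 0 0 0 0 0 0'
```

```text
time_s: 16.02
tcp_pos: [0.3569, 0.2872, 0.0398]
eef_rot: [-180.0, 0.0, -96.9]
contact_force: [0.3, -1.0, -0.8]
gripper_width: 0.0538
time_s: 16.18
tcp_pos: [0.3567, 0.287, 0.0386]
eef_rot: [180.0, -0.0, -96.9]
contact_force: [-0.3, -1.0, -0.6]
gripper_width: 0.0537
time_s: 16.35
tcp_pos: [0.3568, 0.2872, 0.0377]
eef_rot: [-180.0, 0.0, -96.9]
contact_force: [0.3, -0.3, -0.5]
gripper_width: 0.0537
```

```bash
python3 -m inch '0 0 0.0005 0 0 0 0; 0 0 0 0 0 0 0' && python3 -m inch '0 0 0.0005 0 0 0 0; 0 0 0 0 0 0 0'&& python3 -m inch '0 0 0.0005 0 0 0 0; 0 0 0 0 0 0 0'
```

```text
time_s: 16.52
tcp_pos: [0.3568, 0.2872, 0.0376]
eef_rot: [-180.0, 0.0, -96.9]
contact_force: [-1.3, -1.1, 7.3]
gripper_width: 0.054
time_s: 16.68
tcp_pos: [0.3568, 0.2872, 0.0375]
eef_rot: [-180.0, 0.0, -96.9]
contact_force: [-4.9, -2.7, 13.5]
gripper_width: 0.0538
time_s: 16.85
tcp_pos: [0.3568, 0.2872, 0.0374]
eef_rot: [-180.0, 0.0, -96.9]
contact_force: [-6.1, -3.3, 19.5]
gripper_width: 0.0539
```

```bash
python3 -m inch '0 0 -0.001 0 0 0 0.8; 0 0 0 0 0 0 0.8; 0 0 0 0 0 0 0.8; 0 0 0 0 0 0 0.8; 0 0 -0.01 0 0 0 0.8; 0 0 -0.03 0 0 0 0.8; -0.015 0 -0.035 0 0 0 0.8; -0.02 0 -0.035 0 0 0 0.8; 0 0 -0.02 0 0 0 0.8; 0 0 -0.02 0 0 0 0.6; 0 0 0 0 0 0 0.6; 0 0 0 0 0 0 0.6'
python3 - <<'E'
from ov import *
look('w12',ch=(.3825,.2845,-6.9),crop=(0,330,120,540),fx=1.8)
s=r.get_state();plan([.3697,-.261,.25],-89.5,14,.6,start=[*s['tcp_pos'][:2],.25,s['eef_rot'][2]])
E
```

```text
time_s: 17.85
tcp_pos: [0.3612, 0.3224, 0.1879]
eef_rot: [-180.0, 0.1, -96.9]
contact_force: [0.6, -0.5, -1.5]
gripper_width: 0.0561
before [0.3612 0.3224 0.1879] [-1.7997e+02  1.2000e-01 -9.6930e+01] after [0.3607 0.3217 0.1868] [-1.  -0.3 -0.5] 0.054184950031337525 17.9
step mm 41.627099848801365 deg 0.5315103604885715
0.0412 -0.0057 -0 0 0 -0.0093 0.6; 0.0413 -0.0053 -0 0 0 -0.0093 0.6; 0.0413 -0.0049 -0 0 0 -0.0093 0.6; 0.0414 -0.0045 -0 0 0 -0.0093 0.6; 0.0414 -0.0041 -0 0 0 -0.0093 0.6; 0.0415 -0.0037 -0 0 0 -0.0093 0.6; 0.0415 -0.0034 -0 0 0 -0.0093 0.6; 0.0415 -0.003 -0 0 0 -0.0093 0.6; 0.0415 -0.0026 -0 0 0 -0.0093 0.6; 0.0416 -0.0022 -0 0 0 -0.0093 0.6; 0.0416 -0.0018 -0 0 0 -0.0093 0.6; 0.0416 -0.0014 -0 0 0 -0.0093 0.6; 0.0416 -0.001 -0 0 0 -0.0093 0.6; 0.0416 -0.0007 -0 0 0 -0.0093 0.6
```

View pics/w12.png

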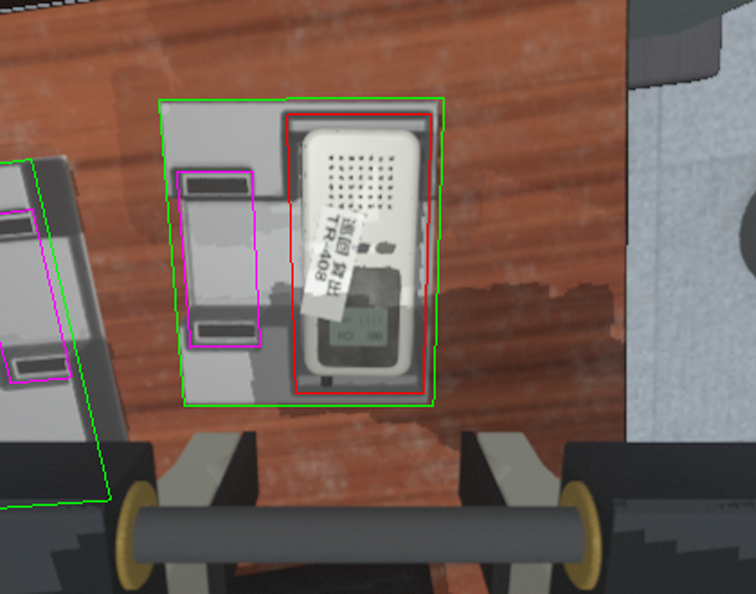

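```bash
python3 - <<'E'
from h import *
plan([.47,.03,.25],-93,8,.6,start=[.3607,.3217,.25,-96.93])
plan([.3697,-.261,.25],-89.5,8,.6,start=[.47,.03,.25,-93])
E
```

```text
step mm 38.93812800456642 deg 0.49125000000000046
0.0345 -0.018 -0 0 0 -0.0086 0.6; 0.0347 -0.0177 -0 0 0 -0.0086 0.6; 0.0349 -0.0174 -0 0 0 -0.0086 0.6; 0.035 -0.0171 -0 0 0 -0.0086 0.6; 0.0351 -0.0168 -0 0 0 -0.0086 0.6; 0.0353 -0.0165 -0 0 0 -0.0086 0.6; 0.0354 -0.0162 -0 0 0 -0.0086 0.6; 0.0356 -0.0159 -0 0 0 -0.0086 0.6
step mm 38.4750507634493 deg 0.43749999999999983
0.037 0.0106 0 0 0 -0.0076 0.6; 0.0369 0.0109 0 0 0 -0.0076 0.6; 0.0368 0.0112 0 0 0 -0.0076 0.6; 0.0367 0.0115 0 0 0 -0.0076 0.6; 0.0366 0.0117 0 0 0 -0.0076 0.6; 0.0365 0.012 0 0 0 -0.0076 0.6; 0.0365 0.0123 0 0 0 -0.0076 0.6; 0.0364 0.0126 0 0 0 -0.0076 0.6
```

```bash
python3 -m inch '0 0 -0.03 0 0 0 0.6; 0 0 -0.033 0 0 0 0.6; 0.0345 -0.018 0 0 0 -0.0086 0.6; 0.0347 -0.0177 0 0 0 -0.0086 0.6; 0.0349 -0.0174 0 0 0 -0.0086 0.6; 0.035 -0.017 0 0 0 -0.0086 0.6; 0.035 -0.0168 0 0 0 -0.0086 0.6; 0.0353 -0.0165 0 0 0 -0.0086 0.6; 0.0355 -0.016 0 0 0 -0.0086 0.6; 0.0355 -0.016 0 0 0 -0.0086 0.6; 0.037 0.0106 0 0 0 -0.0076 0.6; 0.037 0.011 0 0 0 -0.0076 0.6; 0.0368 0.0112 0 0 0 -0.0076 0.6; 0.0367 0.0115 0 0 0 -0.0076 0.6; 0.0366 0.0117 0 0 0 -0.0076 0.6; 0.0365 0.012 0 0 0 -0.0076 0.6; 0.0365 0.0123 0 0 0 -0.0076 0.6; 0.0364 0.0126 0 0 0 -0.0076 0.6' && python3 -m inch '0 0 0.035 0 0 0 0.6; 0 0 0.04 0 0 0 0.6; 0 0 0.04 0 0 0 0.6; 0 0 0.03 0 0 0 0.6; 0 0 0.01 0 0 0 0.6; 0 0 0 0 0 0 0.6; 0 0 0 0 0 0 0.6; 0 0 0 0 0 0 0.6'
python3 -c "
from ov import *
look('w13',fx=1.25,sets=())"
```

```text
time_s: 19.4
tcp_pos: [0.3684, -0.2622, 0.2489]
eef_rot: [179.9, 0.0, -89.5]
contact_force: [1.1, 0.3, -0.2]
gripper_width: 0.053
time_s: 20.07
tcp_pos: [0.3704, -0.261, 0.0956]
eef_rot: [-180.0, -0.0, -89.5]
contact_force: [0.7, 0.3, -0.1]
gripper_width: 0.0525
before [ 0.3704 -0.261   0.0956] [-1.7999e+02 -2.0000e-02 -8.9480e+01] after [ 0.3708 -0.261   0.096 ] [0.6 0.8 0.1] 0.05232086770377582 20.1167
```

View pics/w13.png

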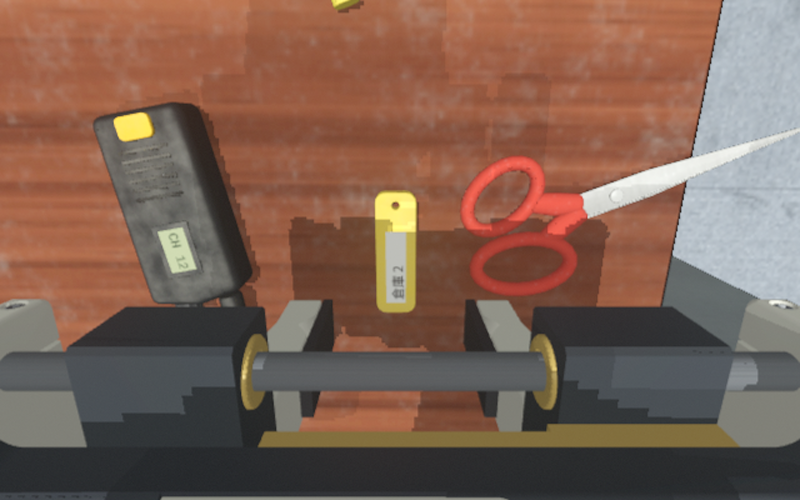

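```bash
python3 - <<'E'
from fk import *
p=np.load('w13.npy',allow_pickle=True)[0]
for n,uv,z in [('t top',(395,192),.008),('t bot',(396,312),.008),('t l',(376,250),.008),('t r',(416,250),.008),('sc1',(462,215),.004),('sc2',(470,262),.004),('scmid',(478,232),.004)]:
    print(n,unproj(p,undist(p,np.array(uv)/1.25,-.03),z).round(4))
print(projd(p,[[.3704,-.261,0]],-.03)*1.25)
E
```

```text
t top [ 0.372  -0.2985  0.008 ]
t bot [ 0.3709 -0.2234  0.008 ]
t l [ 0.3831 -0.2637  0.008 ]
t r [ 0.3593 -0.2638  0.008 ]
sc1 [ 0.3323 -0.2845  0.004 ]
sc2 [ 0.3259 -0.2552  0.004 ]
scmid [ 0.3222 -0.2742  0.004 ]
[[397.29866235 250.49098997]]
```

```bash
python3 -m inch '0 -0.0005 0.02 0 0 0 0.38; 0 0 0.02 0 0 0 0.38; 0 0 0.02 0 0 0 0.38; 0 0 0.02 0 0 0 0.38; 0 0 0.009 0 0 0 0.38; 0 0 0.0045 0 0 0 0.38; 0 0 0 0 0 0 0.38; 0 0 0 0 0 0 0; 0 0 0 0 0 0 0; 0 0 0 0 0 0 0; 0 0 0 0 0 0 0' 20
python3 - <<'E'
from ov import *
look('w14',fx=1.25,sets=())
E
```

```text
time_s: 21.03
tcp_pos: [0.3715, -0.261, 0.0027]
eef_rot: [-179.9, -0.0, -89.5]
contact_force: [0.1, 0.9, 7.3]
gripper_width: 0.0236
before [ 0.3715 -0.261   0.0027] [-1.7987e+02 -3.0000e-02 -8.9480e+01] after [ 0.3715 -0.261   0.0027] [-0.7  2.4  7.9] 0.023447046793614937 21.0833
```

View pics/w14.png

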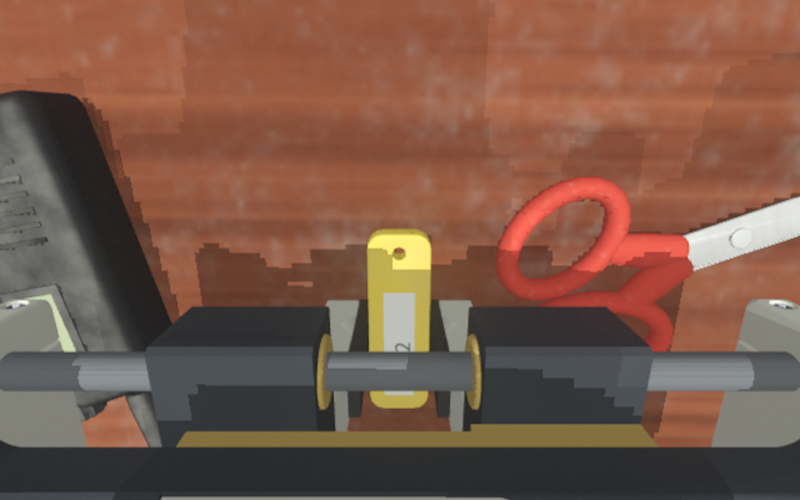

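```bash
python3 - <<'E'
from h import *
plan([.47,.03,.25],-93,8,0,start=[.3715,-.261,.243,-89.5])
plan([.4242,.2795,.25],-96.9,7,0,start=[.47,.03,.25,-93])
E
```

```text
step mm 38.41228847973003 deg 0.43749999999999983
-0.0363 -0.0126 -0.0009 0 -0 0.0076 0; -0.0364 -0.0124 -0.0009 0 -0 0.0076 0; -0.0365 -0.0121 -0.0009 0 -0 0.0076 0; -0.0365 -0.0118 -0.0009 0 -0 0.0076 0; -0.0366 -0.0115 -0.0009 0 -0 0.0076 0; -0.0367 -0.0112 -0.0009 0 -0 0.0076 0; -0.0368 -0.011 -0.0009 0 -0 0.0076 0; -0.0369 -0.0107 -0.0009 0 -0 0.0076 0
step mm 36.2384084211484 deg 0.5571428571428578
-0.0353 0.0084 0 0 -0 0.0097 0; -0.0352 0.0087 0 0 -0 0.0097 0; -0.0351 0.0091 0 0 -0 0.0097 0; -0.035 0.0094 0 0 -0 0.0097 0; -0.0349 0.0098 0 0 -0 0.0097 0; -0.0348 0.0101 0 0 -0 0.0097 0; -0.0347 0.0104 0 0 -0 0.0097 0
```

```bash
python3 -m inch '0 0 -0.005 0 0 0 0; 0 0 -0.035 0 0 0 0; 0 0 -0.04 0 0 0 0; 0 0 -0.04 0 0 0 0; 0 0 -0.04 0 0 0 0; 0 0 -0.04 0 0 0 0; 0 0 -0.04 0 0 0 0; -0.0363 -0.0126 -0.0009 0 0 0.0076 0; -0.0364 -0.0124 -0.0009 0 0 0.0076 0; -0.0365 -0.012 -0.0009 0 0 0.0076 0; -0.0365 -0.0118 -0.0009 0 0 0.0076 0; -0.0366 -0.0115 -0.0009 0 0 0.0076 0; -0.0367 -0.0112 -0.0009 0 0 0.0076 0; -0.0368 -0.011 -0.0009 0 0 0.0076 0; -0.0369 -0.0107 -0.0009 0 0 0.0076 0' && python3 -m inch '-0.0353 0.0084 0 0 0 0.0097 0; -0.0352 0.0087 0 0 0 0.0097 0; -0.035 0.009 0 0 0 0.0097 0; -0.035 0.0094 0 0 0 0.0097 0; -0.035 0.0098 0 0 0 0.0097 0; -0.0348 0.01 0 0 0 0.0097 0; -0.0347 0.0104 0 0 0 0.0097 0; 0 0 0.035 0 0 0 0; 0 0 0.04 0 0 0 0; 0 0 0.04 0 0 0 0; 0 0 0.035 0 0 0 0; 0 0 0.012 0 0 0 0; 0 0 0.006 0 0 0 0; 0 0 0 0 0 0 0; 0 0 0 0 0 0 0; 0 0 0 0 0 0 0'
python3 -c "
from ov import *
look('w15',ch=(.3825,.2845,-6.9),crop=(60,330,80,460),fx=2.1)"
```

```text
time_s: 22.33
tcp_pos: [0.4687, 0.0321, 0.2497]
eef_rot: [-179.9, 0.0, -93.0]
contact_force: [1.0, -0.4, -0.6]
gripper_width: 0.0238
time_s: 23.67
tcp_pos: [0.4241, 0.2807, 0.0825]
eef_rot: [-179.9, 0.1, -96.9]
contact_force: [0.2, -0.1, 0.1]
gripper_width: 0.0236
before [0.4241 0.2807 0.0825] [-1.7992e+02  1.3000e-01 -9.6870e+01] after [0.4241 0.2807 0.0825] [0.2 0.1 0.7] 0.0236045194562266 23.7167
```

View pics/w15.png

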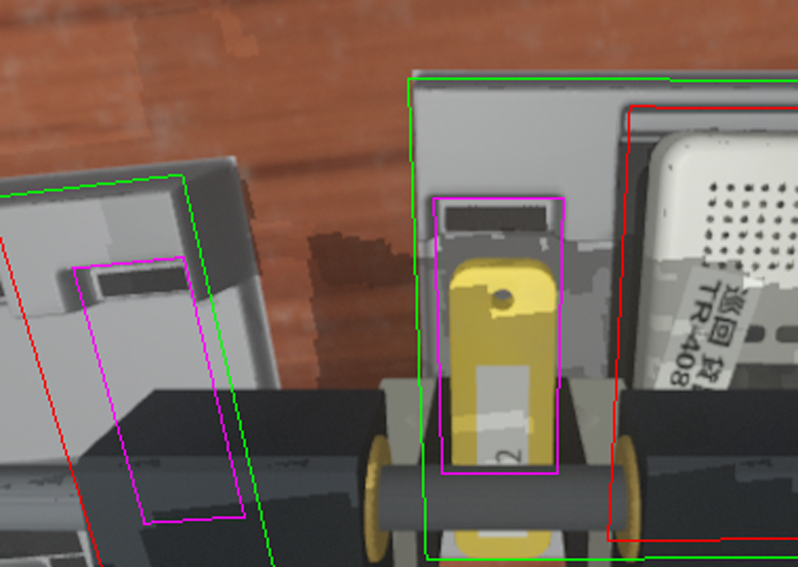

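```bash
python3 -m inch '0.001 -0.001 0.015 0 0 0 0; 0 0 0.015 0 0 0 0; 0 0 0.009 0 0 0 0; 0 0 0.005 0 0 0 0; 0 0 0.002 0 0 0 0; 0 0 0 0 0 0 0; 0 0 0 0 0 0 0' && python3 -m inch '0 0 0.001 0 0 0 0; 0 0 0 0 0 0 0' && python3 -m inch '0 0 0.001 0 0 0 0; 0 0 0 0 0 0 0'&& python3 -m inch '0 0 0.001 0 0 0 0; 0 0 0 0 0 0 0'
python3 -c "
from ov import *
look('w16',ch=(.3825,.2845,-6.9),crop=(60,330,80,460),fx=2.1)"
```

```text
time_s: 24.3
tcp_pos: [0.4245, 0.2791, 0.0354]
eef_rot: [-180.0, 0.0, -96.9]
contact_force: [-0.1, 0.1, -0.2]
gripper_width: 0.0236
time_s: 24.47
tcp_pos: [0.4244, 0.279, 0.0343]
eef_rot: [-180.0, 0.0, -96.9]
contact_force: [0.2, -0.3, -0.9]
gripper_width: 0.0231
time_s: 24.63
tcp_pos: [0.4243, 0.2788, 0.033]
eef_rot: [-180.0, 0.0, -96.9]
contact_force: [-0.1, -1.5, -0.0]
gripper_width: 0.0235
time_s: 24.8
tcp_pos: [0.4243, 0.2788, 0.0327]
eef_rot: [-180.0, 0.0, -96.8]
contact_force: [-3.1, -1.3, 10.7]
gripper_width: 0.0236
before [0.4243 0.2788 0.0327] [-1.7998e+02  1.0000e-02 -9.6850e+01] after [0.4243 0.2788 0.0327] [-4.  -0.9 11. ] 0.023477355139073165 24.85
```

View pics/w16.png

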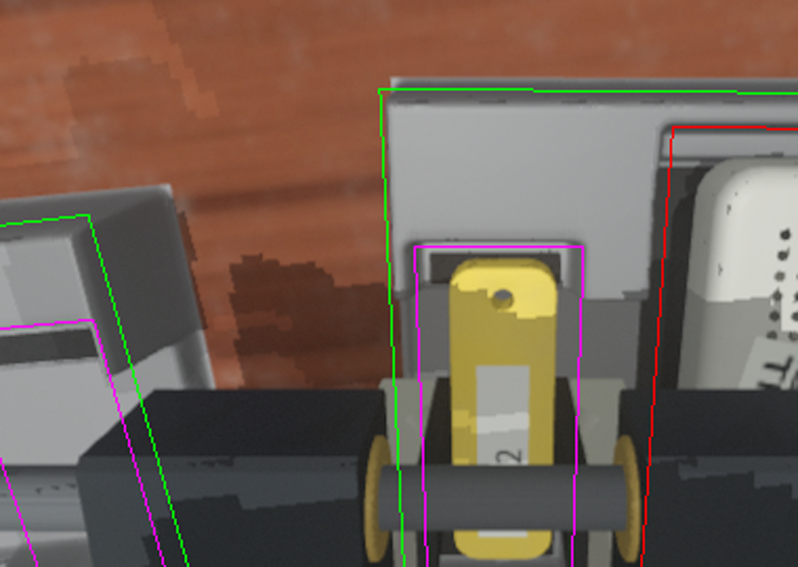

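```bash
python3 -m inch '0 0 -0.0007 0 0 0 0.35; 0 0 0 0 0 0 0.35; 0 0 0 0 0 0 0.35; 0 0 -0.01 0 0 0 0.35; 0 0 -0.03 0 0 0 0.4; -0.01 -0.015 -0.035 0 0 0 0.8; -0.02 -0.02 -0.03 0 0 0 1; -0.02 -0.02 -0.03 0 0 0 1; -0.02 -0.02 -0.03 0 0 0 1; -0.02 -0.02 -0.03 0 0 -0.06 1; 0 0 -0.01 0 0 -0.06 1; 0 0 0 0 0 0 1; 0 0 0 0 0 0 1; 0 0 0 0 0 0 1'
python3 -c "
from ov import *
look('w17',ch=(.3825,.2845,-6.9),crop=(0,330,60,500),fx=1.8)"
```

```text
time_s: 26.02
tcp_pos: [0.5284, 0.3559, 0.2367]
eef_rot: [179.9, -0.1, -90.1]
contact_force: [-0.0, -0.8, -0.6]
gripper_width: 0.0861
before [0.5284 0.3559 0.2367] [ 1.7991e+02 -6.0000e-02 -9.0090e+01] after [0.5284 0.3559 0.2366] [ 0.2 -0.4 -0.7] 0.08675411491738858 26.0667
```

View pics/w17.png

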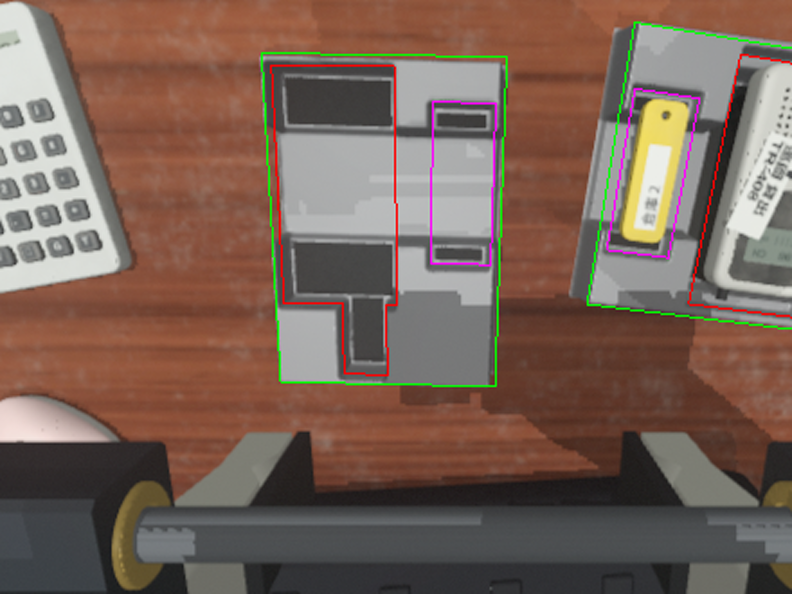

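```bash
python3 - <<'E'
from h import *
plan([.494,-.2905,.25],-80,17,.8,start=[.5284,.3559,.25,-90.1])
E
```

```text
step mm 38.07733525612858 deg 0.5941176470588235
0.038 0.002 0 0 0 -0.0104 0.8; 0.038 0.0024 0 0 0 -0.0104 0.8; 0.038 0.0027 0 0 0 -0.0104 0.8; 0.0379 0.0031 0 0 0 -0.0104 0.8; 0.0379 0.0035 0 0 0 -0.0104 0.8; 0.0379 0.0039 0 0 0 -0.0104 0.8; 0.0378 0.0043 0 0 0 -0.0104 0.8; 0.0378 0.0047 0 0 0 -0.0104 0.8; 0.0377 0.0051 0 0 0 -0.0104 0.8; 0.0377 0.0055 0 0 0 -0.0104 0.8; 0.0376 0.0059 0 0 0 -0.0104 0.8; 0.0376 0.0063 0 0 0 -0.0104 0.8; 0.0375 0.0067 0 0 0 -0.0104 0.8; 0.0374 0.007 0 0 0 -0.0104 0.8; 0.0373 0.0074 0 0 0 -0.0104 0.8; 0.0373 0.0078 0 0 0 -0.0104 0.8; 0.0372 0.0082 0 0 0 -0.0104 0.8
```

```bash
python3 -m inch '0.03 0.002 -0.014 0 0 0 0.8; 0.038 0.002 0 0 0 -0.0104 0.8; 0.038 0.0024 0 0 0 -0.0104 0.8; 0.038 0.0027 0 0 0 -0.0104 0.8; 0.038 0.003 0 0 0 -0.0104 0.8; 0.038 0.0035 0 0 0 -0.0104 0.8; 0.038 0.004 0 0 0 -0.0104 0.8; 0.0378 0.0043 0 0 0 -0.0104 0.8; 0.0378 0.0047 0 0 0 -0.0104 0.8; 0.0377 0.005 0 0 0 -0.0104 0.8; 0.0377 0.0055 0 0 0 -0.0104 0.8; 0.0376 0.006 0 0 0 -0.0104 0.8; 0.0376 0.0063 0 0 0 -0.0104 0.8; 0.0375 0.0067 0 0 0 -0.0104 0.8' && python3 -m inch '0.0374 0.007 0 0 0 -0.0104 0.8; 0.0373 0.0074 0 0 0 -0.0104 0.8; 0.0373 0.0078 0 0 0 -0.0104 0.8; 0.007 0.004 0.035 0 0 -0.0208 0.8; 0 0 0.04 0 0 0 0.8; 0 0 0.04 0 0 0 0.8; 0 0 0.01 0 0 0 0.8; 0 0 0 0 0 0 0.8; 0 0 0 0 0 0 0.8; 0 0 0 0 0 0 0.8'
python3 -c "
from ov import *
look('w18',fx=1.25,sets=())"
```

```text
time_s: 27.23
tcp_pos: [0.5004, -0.1696, 0.251]
eef_rot: [179.9, 0.0, -82.3]
contact_force: [1.1, 1.1, -0.4]
gripper_width: 0.0702
time_s: 28.07
tcp_pos: [0.4951, -0.2898, 0.129]
eef_rot: [-179.8, -0.1, -79.2]
contact_force: [0.1, 0.4, 0.4]
gripper_width: 0.0704
before [ 0.4951 -0.2898  0.129 ] [-1.7985e+02 -1.1000e-01 -7.9220e+01] after [ 0.4952 -0.2897  0.1292] [-0.8 -0.7 -0. ] 0.07007427873271131 28.1167
```

View pics/w18.png

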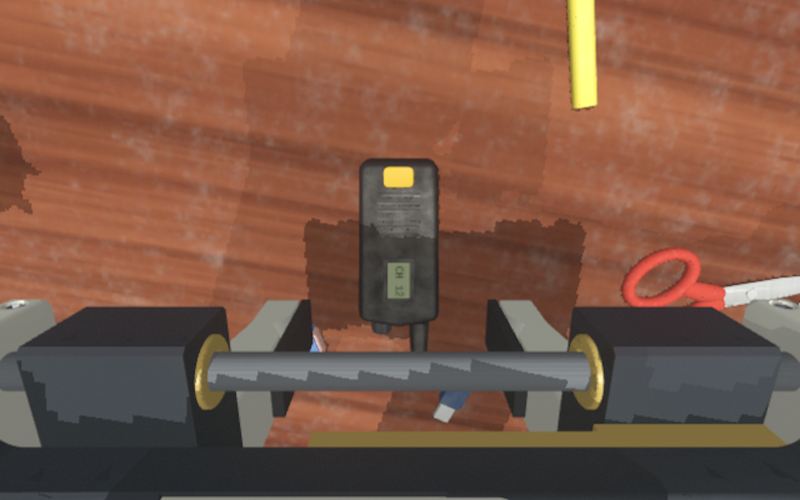

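```bash
python3 - <<'E'
from fk import *
p=np.load('w18.npy',allow_pickle=True)[0]
s=r.get_state();T=Ro.from_euler('xyz',s['eef_rot'],degrees=True)
for n,uv,z in [('far',(399,159),.028),('near',(399,324),.028),('l',(361,240),.028),('r',(438,240),.028),('ant',(420,350),.022)]:
    X=unproj(p,undist(p,np.array(uv)/1.25,-.03),z);print(n,X.round(4),'tool mm',(T.inv().apply(X-s['tcp_pos'])*1000).round(1))
E
```

```text
far [ 0.5046 -0.3439  0.028 ] tool mm [ 54.8   1.2 101.3]
near [ 0.4845 -0.2383  0.028 ] tool mm [-52.7   1.2 101.1]
l [ 0.5186 -0.2907  0.028 ] tool mm [  5.1 -22.5 101.2]
r [ 0.4714 -0.2997  0.028 ] tool mm [  5.1  25.5 101.1]
ant [ 0.466  -0.2186  0.022 ] tool mm [-75.6  15.7 107. ]
```

```bash
python3 -m inch '0.001 0.0012 0.03 0 0 0 0.8; 0 0 0.03 0 0 0 0.8; 0 0 0.03 0 0 0 0.8; 0 0 0.02 0 0 0 0.8; 0 0 0.008 0 0 0 0.8; 0 0 0.005 0 0 0 0.8; 0 0 0 0 0 0 0.3; 0 0 0 0 0 0 0.3; 0 0 0 0 0 0 0.3; 0 0 0 0 0 0 0; 0 0 0 0 0 0 0; 0 0 0 0 0 0 0' 25
python3 - <<'E'
from ov import *
look('w19',fx=1.25,sets=())
s=r.get_state()
plan([.5999,.2843,.25],-91.4,15,0,start=[*s['tcp_pos'][:2],.25,s['eef_rot'][2]])
E
```

```text
time_s: 29.12
tcp_pos: [0.4941, -0.291, 0.0053]
eef_rot: [-179.8, -0.1, -79.2]
contact_force: [1.3, 1.2, 7.2]
gripper_width: 0.0512
before [ 0.4941 -0.291   0.0053] [-1.7982e+02 -9.0000e-02 -7.9240e+01] after [ 0.4941 -0.291   0.0052] [0.3 2.6 6.4] 0.05087942949610467 29.1667
step mm 38.99882642306425 deg 0.8107991540161321
-0.0364 -0.0141 -0 0 -0 0.0142 0; -0.0366 -0.0136 -0 0 -0 0.0142 0; -0.0367 -0.0131 -0 0 -0 0.0142 0; -0.0369 -0.0125 -0 0 -0 0.0142 0; -0.0371 -0.012 -0 0 -0 0.0142 0; -0.0373 -0.0115 -0 0 -0 0.0142 0; -0.0374 -0.011 -0 0 -0 0.0142 0; -0.0376 -0.0104 -0 0 -0 0.0142 0; -0.0377 -0.0099 -0 0 -0 0.0142 0; -0.0379 -0.0094 -0 0 -0 0.0142 0; -0.038 -0.0088 -0 0 -0 0.0142 0; -0.0381 -0.0083 -0 0 -0 0.0142 0; -0.0382 -0.0077 -0 0 -0 0.0142 0; -0.0383 -0.0072 -0 0 -0 0.0142 0; -0.0384 -0.0067 -0 0 -0 0.0142 0
```

View pics/w19.png

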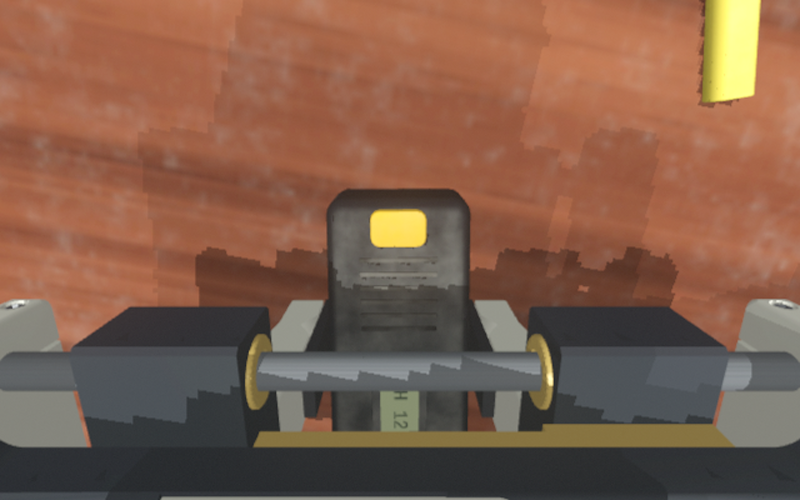

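```bash
python3 -m inch '0 0 -0.005 0 0 0 0; 0 0 -0.03 0 0 0 0; 0 0 -0.04 0 0 0 0; 0 0 -0.04 0 0 0 0; 0 0 -0.04 0 0 0 0; 0 0 -0.04 0 0 0 0; 0 0 -0.04 0 0 0 0; -0.0364 -0.014 -0.0005 0 0 0.0142 0; -0.0366 -0.0136 -0.0005 0 0 0.0142 0; -0.0367 -0.013 -0.0005 0 0 0.0142 0; -0.037 -0.0125 -0.0005 0 0 0.0142 0; -0.037 -0.012 -0.0005 0 0 0.0142 0; -0.0373 -0.0115 -0.0005 0 0 0.0142 0; -0.0374 -0.011 -0.0005 0 0 0.0142 0; -0.0376 -0.0104 -0.0005 0 0 0.0142 0' && python3 -m inch '-0.0377 -0.01 0 0 0 0.0142 0; -0.0379 -0.0094 0 0 0 0.0142 0; -0.038 -0.0088 0 0 0 0.0142 0; -0.038 -0.0083 0 0 0 0.0142 0; -0.038 -0.0077 0 0 0 0.0142 0; -0.0383 -0.0072 0 0 0 0.0142 0; -0.0384 -0.0067 0 0 0 0.0142 0; 0 0 0.03 0 0 0 0; 0 0 0.04 0 0 0 0; 0 0 0.04 0 0 0 0; 0 0 0.03 0 0 0 0; 0 0 0.012 0 0 0 0; 0 0 0.005 0 0 0 0; 0 0 0 0 0 0 0; 0 0 0 0 0 0 0; 0 0 0 0 0 0 0'
python3 -c "
from ov import *
look('w20',ra=(.5735,.310,178.6),crop=(60,330,120,500),fx=2.1)"
```

```text
time_s: 30.42
tcp_pos: [0.5482, 0.0178, 0.2429]
eef_rot: [180.0, 0.0, -85.8]
contact_force: [1.5, 0.1, -2.6]
gripper_width: 0.0508
time_s: 31.75
tcp_pos: [0.6002, 0.2849, 0.0881]
eef_rot: [-179.8, 0.1, -91.5]
contact_force: [-0.8, 0.4, -1.5]
gripper_width: 0.051
before [0.6002 0.2849 0.0881] [-1.7983e+02  1.3000e-01 -9.1470e+01] after [0.6    0.2849 0.088 ] [-0.6  0.2 -1.7] 0.05106886250487678 31.8
```

View pics/w20.png

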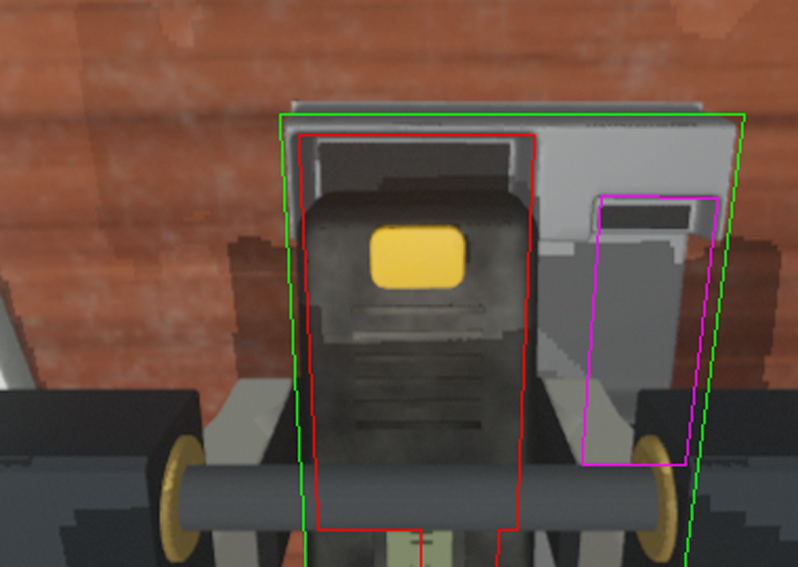

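```bash
python3 -m inch '-0.0005 0 0.015 0 0 0 0; 0 0 0.015 0 0 0 0; 0 0 0.012 0 0 0 0; 0 0 0.008 0 0 0 0; 0 0 0.004 0 0 0 0; 0 0 0 0 0 0 0; 0 0 0 0 0 0 0'
python3 - <<'E'
from ov import *
look('w21',ra=(.5735,.310,178.6),crop=(60,330,120,500),fx=2.1)
im=r.capture('scene');cv2.imwrite('pics/s21.png',cv2.resize(im[150:320,150:350,::-1],None,fx=3.5,fy=3.5,interpolation=cv2.INTER_CUBIC))
E
```

```text
time_s: 32.38
tcp_pos: [0.5992, 0.2847, 0.032]
eef_rot: [-180.0, 0.0, -91.5]
contact_force: [-0.2, 0.1, -1.2]
gripper_width: 0.0504
before [0.5992 0.2847 0.032 ] [-179.98    0.    -91.47] after [0.5994 0.2849 0.0323] [-0.4  0.2 -2. ] 0.051304555923927145 32.4333
```

View pics/w21.png

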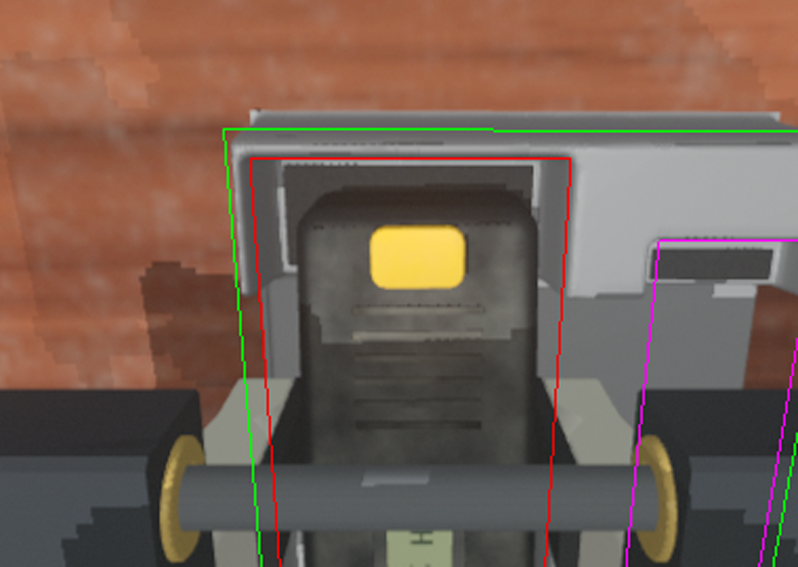

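View pics/s21.png

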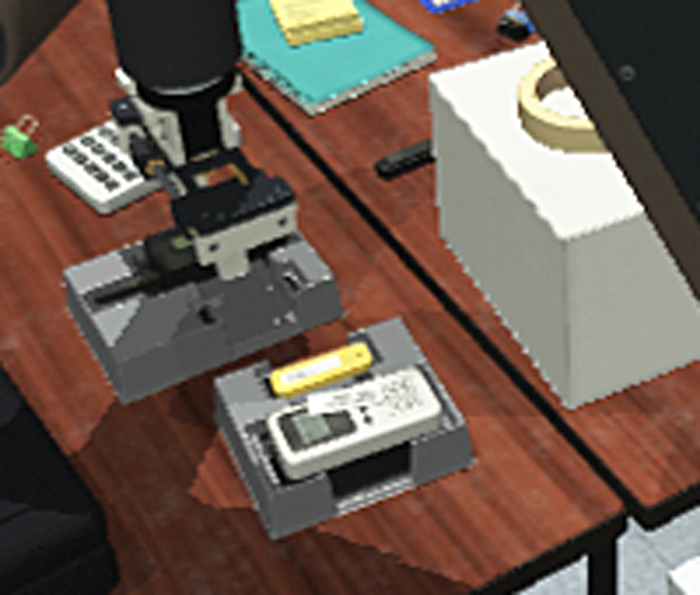

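```bash
python3 -m inch '0 -0.001 0.004 0 0 0 0; 0 0 0.003 0 0 0 0; 0 0 0.0015 0 0 0 0; 0 0 0 0 0 0 0' && python3 -m inch '0 0 0.001 0 0 0 0; 0 0 0 0 0 0 0' && python3 -m inch '0 0 0.001 0 0 0 0; 0 0 0 0 0 0 0'
```

```text
time_s: 32.82
tcp_pos: [0.5996, 0.2844, 0.0225]
eef_rot: [180.0, -0.0, -91.5]
contact_force: [-0.8, -0.5, -2.1]
gripper_width: 0.051
time_s: 32.98
tcp_pos: [0.5998, 0.2846, 0.0219]
eef_rot: [180.0, -0.0, -91.5]
contact_force: [0.1, 0.1, -1.8]
gripper_width: 0.0507
time_s: 33.15
tcp_pos: [0.6, 0.2847, 0.0213]
eef_rot: [-180.0, 0.0, -91.5]
contact_force: [-0.7, -0.3, 0.2]
gripper_width: 0.0503
```

```bash
python3 -m inch '0 0 0.0006 0 0 0 0; 0 0 0 0 0 0 0' && python3 -m inch '0 0 0.0004 0 0 0 0; 0 0 0 0 0 0 0'
```

```text
time_s: 33.32
tcp_pos: [0.6, 0.2847, 0.0213]
eef_rot: [-180.0, 0.0, -91.5]
contact_force: [-3.2, -0.3, 4.3]
gripper_width: 0.0509
time_s: 33.48
tcp_pos: [0.6, 0.2847, 0.0213]
eef_rot: [-180.0, 0.0, -91.5]
contact_force: [-3.2, -1.3, 7.4]
gripper_width: 0.0509
```

```bash
python3 -m inch '0 0 -0.0007 0 0 0 0.75; 0 0 0 0 0 0 0.75; 0 0 0 0 0 0 0.75; 0 0 0 0 0 0 0.75; 0 0 -0.01 0 0 0 0.75; 0 0 -0.03 0 0 0 0.75; 0 0 -0.035 0 0 0 0.75; -0.02 0 -0.035 0 0 0 0.75; -0.02 0 -0.03 0 0 0 0.75; -0.01 0 -0.03 0 0 0 0.6; 0 0 -0.02 0 0 0 0.6; 0 0 0 0 0 0 0.6; 0 0 0 0 0 0 0.6'
python3 - <<'E'
from ov import *
look('w22',ch=(.3825,.2845,-6.9),ra=(.5735,.310,178.6),crop=(0,330,120,560),fx=1.8)
s=r.get_state()
plan([.650,.074,.25],-93,7,.5,start=[*s['tcp_pos'][:2],.25,s['eef_rot'][2]])
E
```

```text
time_s: 34.57
tcp_pos: [0.6015, 0.3352, 0.213]
eef_rot: [-179.9, 0.1, -91.5]
contact_force: [-0.1, -0.8, -1.2]
gripper_width: 0.0529
before [0.6015 0.3352 0.213 ] [-1.7986e+02  1.4000e-01 -9.1460e+01] after [0.6009 0.3345 0.2113] [ 0.1 -1.4 -0.6] 0.053094338213695746 34.6167
step mm 37.87551299088199 deg 0.2164796055625102
0.037 -0.008 -0 0 -0 0.0038 0.5; 0.037 -0.0081 -0 0 -0 0.0038 0.5; 0.037 -0.0083 -0 0 -0 0.0038 0.5; 0.0369 -0.0084 -0 0 -0 0.0038 0.5; 0.0369 -0.0085 -0 0 -0 0.0038 0.5; 0.0369 -0.0087 -0 0 -0 0.0038 0.5; 0.0368 -0.0088 -0 0 -0 0.0038 0.5
```

View pics/w22.png

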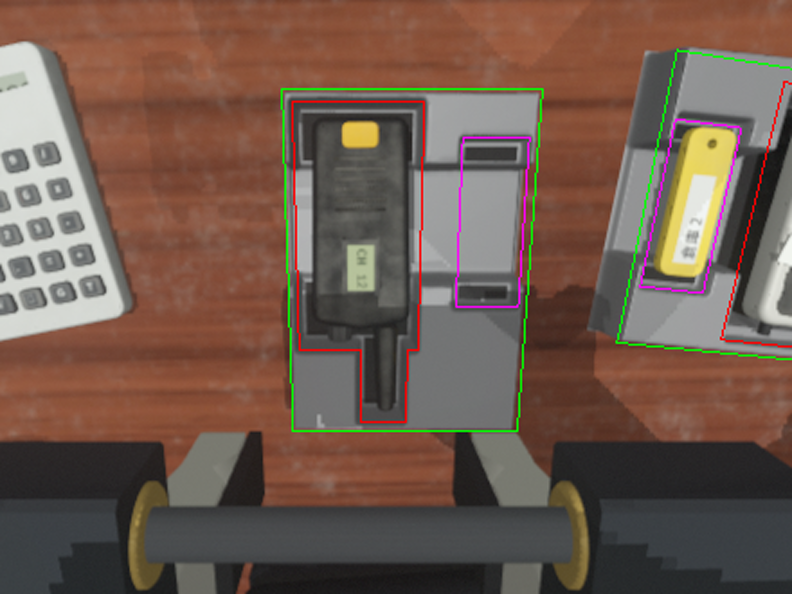

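```bash
python3 -m inch '0.034 -0.009 -0.006 0 0 0 0.5; 0.034 -0.009 -0.006 0 0 0 0.5; 0.034 -0.009 -0.006 0 0 0 0.5; 0.034 -0.009 -0.006 0 0 0 0.5; 0.034 -0.009 -0.006 0 0 0 0.5; 0.034 -0.009 -0.006 0 0 0 0.5; 0 0 0 0 0 0 0.5; 0 0 0 0 0 0 0.5; 0 0 0 0 0 0 0.5'
python3 -c "
from ov import *
look('w23',crop=(0,400,0,640),fx=1.25,sets=())"
```

```text
time_s: 35.37
tcp_pos: [0.6494, 0.1287, 0.2456]
eef_rot: [179.9, -0.0, -91.6]
contact_force: [-0.1, 0.3, -0.1]
gripper_width: 0.0438
before [0.6494 0.1287 0.2456] [ 1.7989e+02 -3.0000e-02 -9.1550e+01] after [0.6493 0.1294 0.2456] [-0.7 -0.1 -0.5] 0.04377634715392076 35.4167
```

View pics/w23.png

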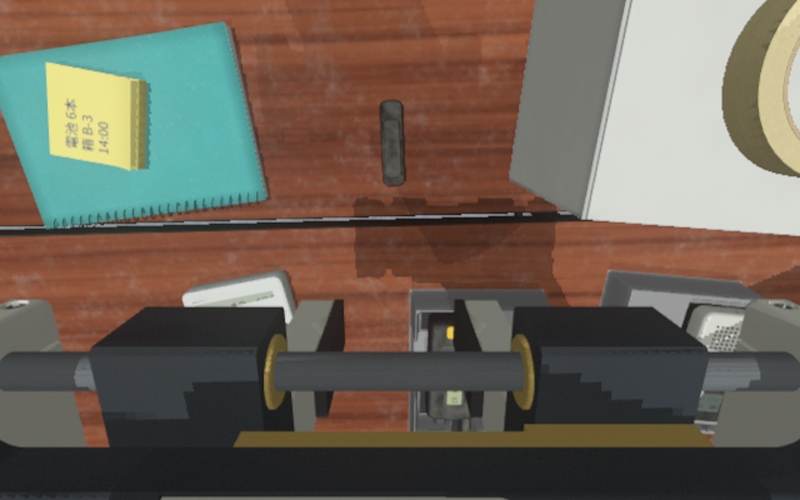

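```bash
python3 - <<'E'
from fk import *
p=np.load('w23.npy',allow_pickle=True)[0]
im=cv2.imread('pics/w23_raw.png');c=cv2.resize(im[70:160,280:350],None,fx=6,fy=6,interpolation=cv2.INTER_CUBIC);cv2.imwrite('pics/w23c.png',cv2.convertScaleAbs(c,alpha=1.6))
for k in(-.03,-.06):
  for n,uv,z in [('c',(380,101),.013),('c',(402,100),.013),('c',(405,185),.013),('c',(383,185),.013),('base',(510,178),0),('basefar',(531,50),0),('top',(584,217),.165),('top2',(632,0),.165),('book',(267,198),.008),('book2',(232,24),.008)]:
    print(k,n,unproj(p,undist(p,np.array(uv)/1.25,k),z).round(4))
E
```

```text
-0.03 c [0.6614 0.0356 0.013 ]
-0.03 c [0.6424 0.0353 0.013 ]
-0.03 c [0.6416 0.1086 0.013 ]
-0.03 c [0.6616 0.108  0.013 ]
-0.03 base [0.5431 0.1066 0.    ]
-0.03 basefar [ 0.5295 -0.0038  0.    ]
-0.03 top [0.5421 0.1071 0.165 ]
-0.03 top2 [ 0.5276 -0.0039  0.165 ]
-0.03 book [0.7699 0.1176 0.008 ]
-0.03 book2 [ 0.7831 -0.0301  0.008 ]
-0.06 c [0.6614 0.0351 0.013 ]
-0.06 c [0.6424 0.0348 0.013 ]
-0.06 c [0.6416 0.1086 0.013 ]
-0.06 c [0.6616 0.108  0.013 ]
-0.06 base [0.5428 0.1064 0.    ]
-0.06 basefar [ 0.5285 -0.0053  0.    ]
-0.06 top [0.5415 0.107  0.165 ]
-0.06 top2 [ 0.5253 -0.0063  0.165 ]
-0.06 book [0.7703 0.1175 0.008 ]
-0.06 book2 [ 0.7847 -0.0326  0.008 ]
```

View pics/w23c.png

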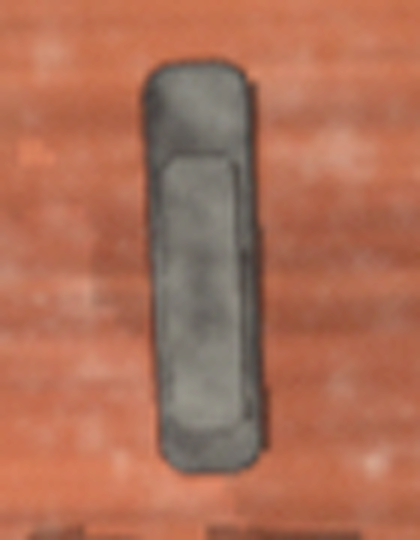

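```bash
python3 -m inch '0.0193 -0.0013 0.01 0 0 -0.0137 0.45; 0.0193 -0.0013 0.02 0 0 -0.0137 0.45; 0.0193 -0.0013 0.03 0 0 -0.0137 0.45; 0 0 0.03 0 0 0 0.45; 0 0 0.03 0 0 0 0.45; 0 0 0.02 0 0 0 0.45; 0 0 0 0 0 0 0.45; 0 0 0 0 0 0 0.45; 0 0 0 0 0 0 0.45'
python3 -c "
from ov import *
look('w24',crop=(0,400,0,640),fx=1.25,sets=())"
```

```text
time_s: 36.17
tcp_pos: [0.6539, 0.0723, 0.108]
eef_rot: [-179.9, -0.0, -89.0]
contact_force: [1.3, 0.5, 0.3]
gripper_width: 0.0394
before [0.6539 0.0723 0.108 ] [-179.92   -0.    -89.03] after [0.6542 0.0723 0.1086] [-0.   1.1 -0.1] 0.039827096667341216 36.2167
```

View pics/w24.png

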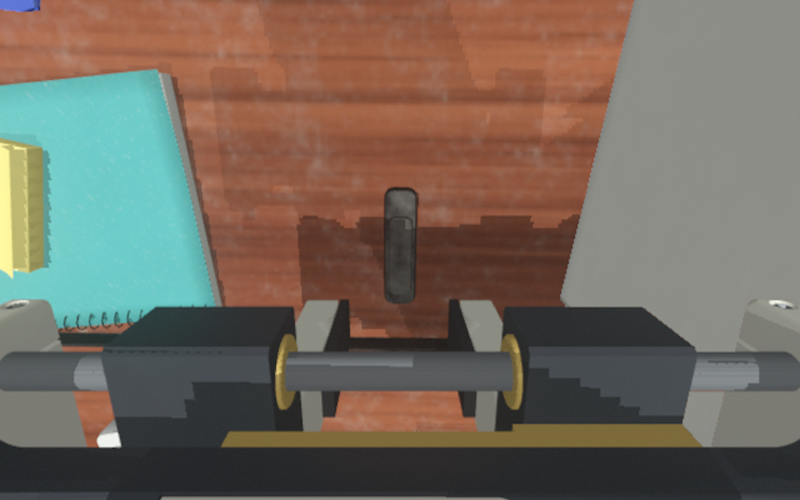

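```bash
python3 - <<'E'
from fk import *
p=np.load('w24.npy',allow_pickle=True)[0]
s=r.get_state();T=Ro.from_euler('xyz',s['eef_rot'],degrees=True)
for n,uv,z in [('far',(400,188),.012),('near',(400,302),.012),('l',(385,240),.012),('r',(416,240),.012),('boxbase',(563,296),.0),('boxtopfar',(633,0),.16)]:
    X=unproj(p,undist(p,np.array(uv)/1.25,-.03),z);print(n,X.round(4),'tool mm',(T.inv().apply(X-s['tcp_pos'])*1000).round(1))
E
```

```text
far [0.6529 0.0338 0.012 ] tool mm [38.5  2.2 96.6]
near [0.6517 0.1069 0.012 ] tool mm [-34.5   2.2  96.6]
l [0.6615 0.0658 0.012 ] tool mm [ 6.6 -7.  96.6]
r [0.6426 0.0655 0.012 ] tool mm [ 6.6 12.  96.6]
boxbase [0.5425 0.1062 0.    ] tool mm [-35.7 111.4 108.3]
boxtopfar [ 0.6026 -0.032   0.16  ] tool mm [103.4  53.2 -51.6]
```

```bash
python3 -m inch '0.002 0.002 0.02 0 0 0 0.45; 0 0 0.02 0 0 0 0.45; 0 0 0.015 0 0 0 0.45; 0 0 0 0 0 0 0.45' && python3 -m inch '0 0 0.02 0 0 0 0.45; 0 0 0.018 0 0 0 0.45; 0 0 0.008 0 0 0 0.45; 0 0 0.004 0 0 0 0.45; 0 0 0.0005 0 0 0 0.45; 0 0 0 0 0 0 0.45; 0 0 0 0 0 0 0; 0 0 0 0 0 0 0; 0 0 0 0 0 0 0; 0 0 0 0 0 0 0; 0 0 0 0 0 0 0' 20
python3 -c "
from ov import *
look('w25',crop=(0,400,0,640),fx=1.25,sets=())"
```

```text
time_s: 36.55
tcp_pos: [0.65, 0.0693, 0.0504]
eef_rot: [179.9, -0.0, -89.1]
contact_force: [0.2, -0.2, 0.2]
gripper_width: 0.0394
time_s: 37.47
tcp_pos: [0.6515, 0.0694, 0.0019]
eef_rot: [-179.9, 0.0, -89.1]
contact_force: [-0.2, 0.7, 3.9]
gripper_width: 0.0198
before [0.6515 0.0694 0.0019] [-1.7994e+02  1.0000e-02 -8.9110e+01] after [0.6515 0.0694 0.0019] [-0.5 -0.1  4.3] 0.02021575983878817 37.5167
```

View pics/w25.png

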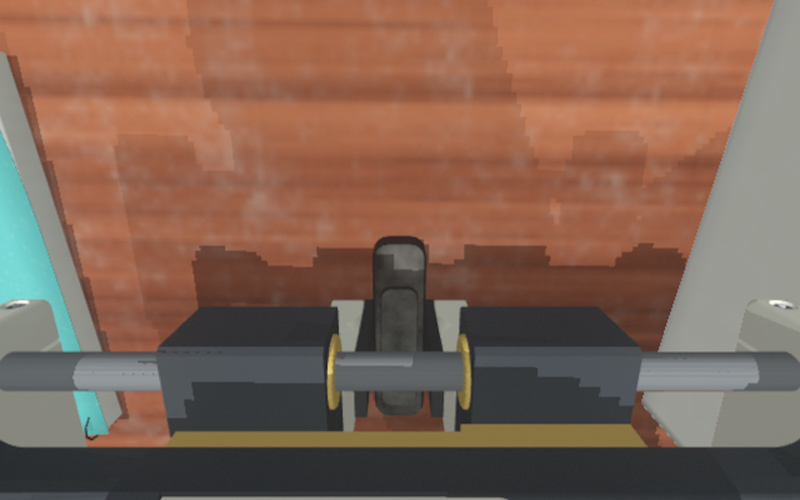

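```bash
python3 -c "
from h import *
plan([.5299,.2861,.25],-91.4,7,0,start=[.6515,.0694,.242,-89.1])"
```

```text
step mm 35.5164377005743 deg 0.3285714285714295
-0.0312 0.0169 -0.0011 0 -0 0.0057 0; -0.0311 0.0171 -0.0011 0 -0 0.0057 0; -0.031 0.0172 -0.0011 0 -0 0.0057 0; -0.0309 0.0174 -0.0011 0 -0 0.0057 0; -0.0308 0.0176 -0.0011 0 -0 0.0057 0; -0.0307 0.0178 -0.0011 0 -0 0.0057 0; -0.0306 0.0179 -0.0011 0 -0 0.0057 0
```

```bash
python3 -m inch '0 0 -0.005 0 0 0 0; 0 0 -0.035 0 0 0 0; 0 0 -0.04 0 0 0 0; 0 0 -0.04 0 0 0 0; 0 0 -0.04 0 0 0 0; 0 0 -0.04 0 0 0 0; 0 0 -0.04 0 0 0 0; -0.031 0.0169 -0.001 0 0 0.0057 0; -0.031 0.017 -0.001 0 0 0.0057 0; -0.031 0.0172 -0.001 0 0 0.0057 0; -0.031 0.0174 -0.001 0 0 0.0057 0; -0.031 0.0176 -0.001 0 0 0.0057 0; -0.0307 0.0178 -0.001 0 0 0.0057 0; -0.0306 0.018 -0.001 0 0 0.0057 0' && python3 -m inch '0 0 0.03 0 0 0 0; 0 0 0.04 0 0 0 0; 0 0 0.04 0 0 0 0; 0 0 0.035 0 0 0 0; 0 0 0.015 0 0 0 0; 0 0 0.008 0 0 0 0; 0 0 0 0 0 0 0; 0 0 0 0 0 0 0; 0 0 0 0 0 0 0'
python3 -c "
from ov import *
look('w26',ch=(.3825,.2845,-6.9),ra=(.5735,.310,178.6),crop=(60,330,120,500),fx=2.1)"
```

```text
time_s: 38.68
tcp_pos: [0.5283, 0.2869, 0.2486]
eef_rot: [180.0, 0.0, -91.4]
contact_force: [0.4, -0.1, -0.6]
gripper_width: 0.0193
time_s: 39.43
tcp_pos: [0.5306, 0.2866, 0.082]
eef_rot: [-179.9, 0.1, -91.4]
contact_force: [1.7, 0.1, 0.7]
gripper_width: 0.02
before [0.5306 0.2866 0.082 ] [-1.7988e+02  1.0000e-01 -9.1400e+01] after [0.5305 0.2866 0.0822] [-0.2  0.5  0.1] 0.01945659635100005 39.4833
```

View pics/w26.png

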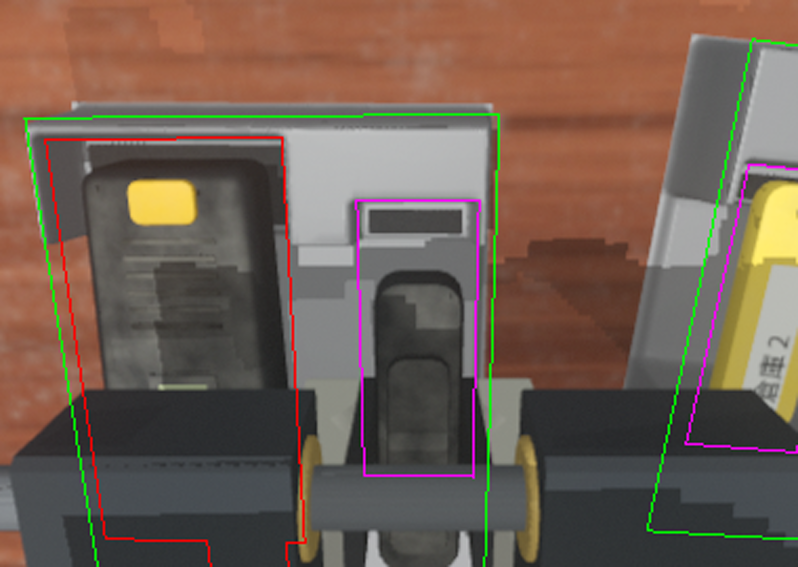

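```bash
python3 -m inch '0.0012 -0.0003 0.015 0 0 0 0; 0 0 0.015 0 0 0 0; 0 0 0.01 0 0 0 0; 0 0 0.006 0 0 0 0; 0 0 0.003 0 0 0 0; 0 0 0 0 0 0 0; 0 0 0 0 0 0 0'
python3 -c "
from ov import *
look('w27',ch=(.3825,.2845,-6.9),ra=(.5735,.310,178.6),crop=(60,330,120,500),fx=2.1)"
```

```text
time_s: 40.07
tcp_pos: [0.5302, 0.2849, 0.0318]
eef_rot: [-180.0, 0.0, -91.4]
contact_force: [-0.4, -0.3, 0.6]
gripper_width: 0.0196
before [0.5302 0.2849 0.0318] [-1.7997e+02  2.0000e-02 -9.1400e+01] after [0.5303 0.285  0.0319] [ 0.5 -0.5  0.4] 0.019803707293215754 40.1167
```

View pics/w27.png

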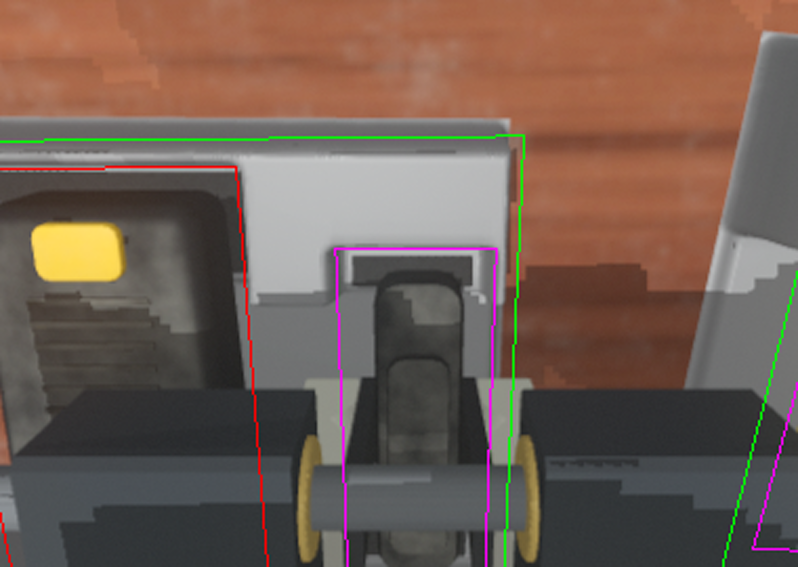

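```bash
python3 -m inch '0 0 0.001 0 0 0 0; 0 0 0 0 0 0 0' && python3 -m inch '0 0 0.0008 0 0 0 0; 0 0 0 0 0 0 0' && python3 -m inch '0 0 0.0005 0 0 0 0; 0 0 0 0 0 0 0'
```

```text
time_s: 40.28
tcp_pos: [0.5301, 0.2848, 0.0307]
eef_rot: [-180.0, 0.0, -91.4]
contact_force: [-0.8, 0.3, -0.3]
gripper_width: 0.0199
time_s: 40.45
tcp_pos: [0.5301, 0.2848, 0.0299]
eef_rot: [-180.0, 0.0, -91.4]
contact_force: [0.3, -1.2, 3.1]
gripper_width: 0.0199
time_s: 40.62
tcp_pos: [0.5301, 0.2848, 0.0299]
eef_rot: [-180.0, 0.0, -91.4]
contact_force: [-2.1, -0.2, 7.9]
gripper_width: 0.0198
```

Contact at the expected height; release, rise and check.

```bash
python3 -m inch '0 0 -0.0005 0 0 0 0.32; 0 0 0 0 0 0 0.32; 0 0 0 0 0 0 0.32; 0 0 -0.01 0 0 0 0.32; 0 0 -0.03 0 0 0 0.32; 0 0 -0.035 0 0 0 0.5; -0.03 0.005 -0.025 0 0 0 0.6; -0.03 0.005 -0.025 0 0 0 0.6; -0.015 0.005 -0.035 0 0 0 0.6; 0 0.01 -0.035 0 0 0 0.6; 0 0 -0.02 0 0 0 0.6; 0 0 0 0 0 0 0.6; 0 0 0 0 0 0 0.6; 0 0 0 0 0 0 0.6'
python3 - <<'E'
from ov import *
look('w28',ch=(.3825,.2845,-6.9),ra=(.5735,.310,178.6),crop=(0,330,80,520),fx=1.8,sets=())
im=r.capture('scene');cv2.imwrite('pics/s28.png',cv2.resize(im[170:310,150:320,::-1],None,fx=4,fy=4,interpolation=cv2.INTER_CUBIC))
E
```

```text
time_s: 41.78
tcp_pos: [0.5063, 0.3598, 0.2442]
eef_rot: [180.0, -0.0, -91.4]
contact_force: [0.0, -0.8, -0.1]
gripper_width: 0.0523
before [0.5063 0.3598 0.2442] [ 1.7996e+02 -1.0000e-02 -9.1420e+01] after [0.5062 0.3596 0.2435] [ 0.4 -0.9 -0.7] 0.05220398498194238 41.8333
```

View pics/w28.png

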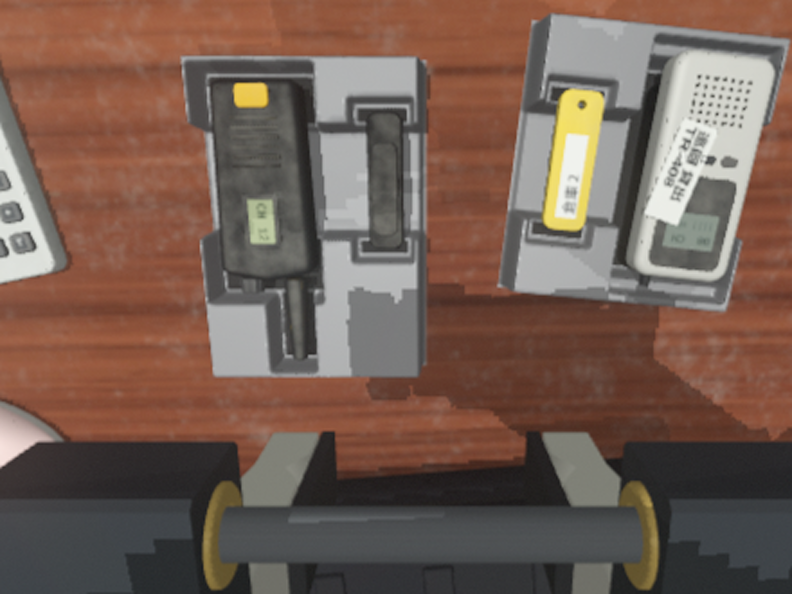

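View pics/s28.png

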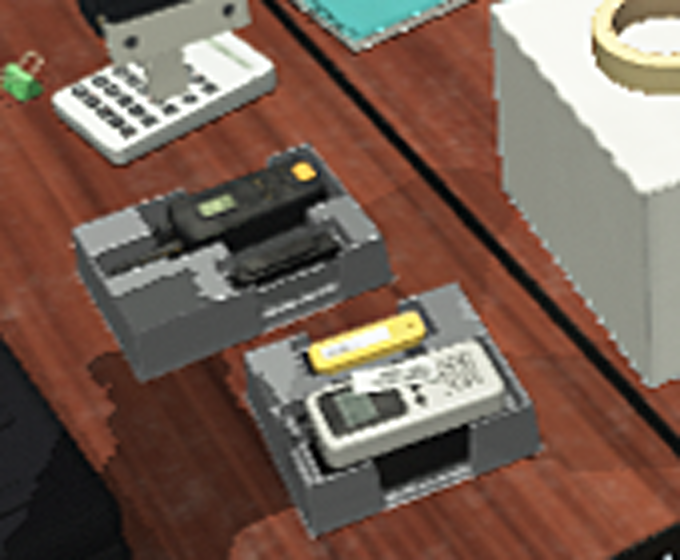

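```bash
python3 -c "
from h import *
print(r.close_job())"
```

```text
the job is handed in; nothing more can be done
None
```

All five pieces are packed in the order asked, and the job was handed in at about 42 s of the 136 s allowed. The order was adapter, handset on top of it, key tag, radio, then belt clip. I lowered each piece until the wrist felt contact, within about 1 mm of the height expected for its place, and only then let go.

**Last checks:** The final wrist and scene pictures show:
- the handset lying over the adapter
- the tag in its slot
- the radio on its back with the antenna in its channel
- the clip in its slot

Each piece shows clearance to the sides of its place. The gripper was about 0.24 m above the table and touching nothing. The highest contact force I saw between moves was about 21 N.

**What disagreed:**
- **Insert outlines:** The wrist pictures first put the inserts 3–4 mm off. Part of this was lens distortion, and the walls also seem to taper. I corrected for it in the pictures before placing.
- **Radio width:** The radio measured 51 mm between the pads instead of the stated 54 mm, but it came to rest at the expected height.
- **Handset length:** The handset's body measured about 116 mm in the pictures against the stated 125 mm, and I centred the grasp accordingly.

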